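# Fetch the crucible from under the loaded lid

## Robot

A 6-joint arm with a two-finger parallel gripper is mounted at the origin on a cart in front of the work surface, level with it; the furniture and walls round the work are solid. World frame = base frame: x ahead of the robot, y to its left, z up, the work surface at z = 0. Lengths are in mm, angles in rad, forces in N, time in s.
With the tool pointing down it reaches from about 300 to 825 mm from the base axis. Payload 5.4 kg.
Tool frame: the origin (TCP) lies at the very end of the fingers, on their centre line; the grasp point (between the pads) lies 19 mm behind it (robot.grip_depth is the distance from the TCP to the grasp point, in mm); z points along the fingers, y is the line along which they close (so a half turn about z gives the same grasp; the last joint's range is limited). The gripper opens to 92 mm and grips with 3 to 60 N. Pads are 20 mm wide; open, the fingers measure 128 mm over their backs; the gripper's body (75 mm by 189 mm) begins 69 mm behind the grasp point.
Start: joints at [-1.547, 0.158, 1.597, -0, 1.386, -0.21], TCP at [133.191, -559.345, 214.601] pointing down, gripper open.
Joint ranges: [-2.91, 2.91], [-0.94, 2.29], [0.18, 2.7], [-1.29, 4.43], [0.17, 2.64], [-3, 3]. Speed limits (rad/s): [2.57, 2.57, 3.14, 3.14, 3.14, 3.14].

## Interface

Orientations are given as a unit quaternion [w, x, y, z].
In Python, from cell import monitor, viewer, robot gives the robot as it stands.
- The arm moves only by the tool step_arm, never from a script. Its argument "rows" is a list of rows, each an object of numbers: "x", "y", "z": the shift along the world's x, y, z in m; "rx", "ry", "rz": the turn, a rotation vector about the world's x, y, z in degrees; "grip": the closure, from -1 (fully open) to 1 (shut). In form: [{"x": .., "y": .., "z": .., "rx": .., "ry": .., "rz": .., "grip": ..}, ...]. A call has 1 to 12 rows; each row is the pose to reach, as a shift and turn from the pose commanded when the call began; what a row does not reach only later rows make up. A row lasts 1/12 s, in which the tool goes at most 41.7 mm and 7.16 degrees, less where a joint would pass 70% of its speed; a pose out of reach is approached as far as the arm can. A call with a gripper value outside its range is refused whole. The fingers move at their own pace and stop on an object; "squeeze" is the grip in N (left out, the last holds). Time passes only in rows, so rows that repeat a pose let the fingers close. It gives the time, the measured TCP pose, the force, the opening and the grip force at its end, in the units of the state.
- monitor.get_state(): the state, without advancing time (a new reading comes with each control period).
- viewer.camera(name): name is "scene" or "top" or "wrist"; returns the picture (480x640x3 uint8, red, green, blue); there is no depth.
- viewer.camera_info(name): a dict with "vertical_fov" (degrees; the focal length in pixels is half the picture's height over the tangent of half this angle, whatever the lens; pixels are square), "cx", "cy" (the principal point, pixels), "rvec" (rotation vector, rad) and "tvec" (3), from world to camera coordinates, as OpenCV has them. Camera axes: x right, y down, z forward; pixel columns grow to the right and rows downward; lengths in mm; the calibration is good to about 2 mm. A picture is of the moment at which its call begins: read the wrist's pose just before it. camera_info takes no time and is no camera call; for the wrist camera it gives the pose at the moment of the call.
- robot.close_job(): hands the job in; it is judged then, once.
The state is a dict: "t": time; "joints": joint angles; "dq": joint speeds; "effort": joint torques, N m; "position": TCP position; "tool_rot": TCP orientation; "force": force on the tool from outside, world axes, zero at the start; "torque": the same for the moment, N m; "width": opening from 0.0 (shut) to 1.0 (fully open); "gripper_force": force on a finger pad.
Only numpy, scipy, OpenCV 4.12 (cv2) and the standard library are available. Lean on these libraries where they do the work, as an engineer would, in place of code of your own. Each camera call takes 0.05 s, during which the arm holds its last target. There are 200 camera calls.

## Task

The crucible is needed for weighing, but it is in the grey storage box under the clear lid, and a square trap bottle and a small brown jar have been left standing on that lid. Clear the bottle and the jar onto the grey bench mat, lift the lid off onto the mat too, then take the crucible out and stand it upright in the empty half of the boat tray, leaving the boats as they lie. After that put the lid back on the box so that it is fully seated, and stand the bottle and the jar on it again, upright, each at the spot where it stood at the start.

Things in the scene. Friction and masses are not known exactly. Their poses are not given: they have to be found in the camera images.
- storage_box: grey open-topped moulded box fixed on the bench, 124 (x) x 184 (y) x 50 (z) mm, walls 4 mm thick, inside 116 x 176 mm, foam floor 7 mm above the bench. Origin: centre of its underside, z up, y along its long side. A white spacer ring 41 mm wide and 18 mm high also lies in it near one end. Behind box, mat and tray stand a tall balance and cabinet, from x = 0.60 on: carry in straight lines
- box_lid: loose clear lid, 0.2 kg: plate 130 (x) x 190 (y) x 5 mm; a grey bead below (108 x 168 mm outside, 6 mm deep) drops inside the box walls with 4 mm play. Origin: centre of the plate's underside, z up; seated 50 mm above the box's origin; on a flat surface 6 mm up, on its bead. Black bridge handle in the middle, along x: bar 48 mm long, 10 mm wide (y), top 35 mm above the origin
- trap_bottle: loose white square bottle, 44 x 44 mm, 84 mm high, 0.09 kg: square body up to 56 mm, round screw cap 34 mm wide from 68 to 84 mm. Origin: centre of its underside, z up. Stands on one end of the lid at the start (its sides parallel to the lid's within 0.15 rad)
- reagent_jar: loose brown glass jar with a paper band and a black screw cap, 48 mm wide, 70 mm high (cap 43 mm wide, from 54 mm up), 0.09 kg. Origin: centre of its underside, z up. Stands on the other end of the lid at the start
- crucible: loose white porcelain crucible, open above, 38 mm wide at the rim, tapering to 26 mm at the foot, 30 mm high, 0.03 kg. Origin: centre of its underside, z up. Stands on the floor of the box about its middle, under the clear lid; at least 30 mm between rim and wall on either side along the box's x
- bench_mat: grey bench mat fixed on the bench, the side area: 140 (x) x 270 (y) x 3 mm. Origin: centre of its underside, z up, y along its long side. It has room for the lid at one end and the bottle and the jar, one behind the other, at the other end
- boat_tray: shallow aluminium tray fixed on the bench, 90 (x) x 150 (y) mm, floor 2 mm thick, rim 12 mm high and 2 mm thick. Origin: centre of its underside, z up, y along its long side. Its -y half holds three combustion boats; its +y half (centre at y = +38 mm) is empty
- boat_a: loose cream combustion boat, 13 x 60 x 10 mm, lying in the tray along its y, at x = -26 mm, y = -38 mm. Origin: centre of its underside
- boat_b: the same, the middle boat, at x = 0, y = -38 mm in the tray
- boat_c: the same, the boat at x = +26 mm, y = -38 mm in the tray

How it is judged:
By the outcome, as a careful person would: the job done as asked, in the order asked, and still so for the second after the job is handed in, with the robot touching nothing.
It also fails if it takes over 141 s, if anything falls off the work surface, if the arm or the gripper's body presses on something with over 40 N, if the wrist force passes 120 N, or if a joint passes its speed limit or range.

## Working session

There is one attempt and no reset: what is moved stays moved. The work goes in short steps, Python scripts to look and compute and a tool call to move; the robot and the scene stay as the last step left them, time stands still between calls to the robot, and variables do not carry over. Pictures are saved under pics/ and viewed, at most 14 in all, crops included, and the job is handed in when it is done.

Besides the shell and the picture viewer there is one more tool, called after "Call:" by a JSON object that holds its "op" and its "data". step_arm: Moves the arm, as the interface text tells. Its arguments: {"type":"object","properties":{"rows":{"type":"array"},"squeeze":{"type":"number"}},"required":["rows"]}

```bash
mkdir -p pics; ls; python3 - <<'E'
from cell import monitor, viewer, robot
import cv2
print(monitor.get_state())
for n in("top","scene"):
    print(n,viewer.camera_info(n))
    cv2.imwrite(f"pics/{n}0.png",viewer.camera(n)[:,:,::-1])
E
```

```text
pics
{'t': 0.0, 'joints': array([-1.54712448e+00,  1.59047530e-01,  1.59821994e+00, -5.38707546e-06,
        1.38617502e+00, -2.10095305e-01]), 'dq': array([6.45337375e-04, 8.72842076e-05, 7.37284225e-04, 3.05055430e-04,
       6.23258063e-04, 5.18720755e-04]), 'effort': array([ 1.34468264e-03, -3.85568368e+01, -3.22108948e+01,  7.03647640e-02,
        3.76980496e-02, -1.30161011e-04]), 'position': array([ 133.16064699, -558.73460266,  213.62592426]), 'tool_rot': array([-9.21146525e-04,  9.93176405e-01,  1.16618063e-01,  8.34523471e-05]), 'force': array([-1.20475103,  0.44930335,  0.19274346]), 'torque': array([-0.01594509,  0.04075934,  0.00038237]), 'gripper_force': 0.0, 'width': 0.9979342417592779}
top {'vertical_fov': 48.73043989871162, 'cx': 322.5064988354387, 'cy': 239.17731602833072, 'rvec': array([ 2.16398043, -2.21742059,  0.07058791]), 'tvec': array([  21.93708155,  467.63675382, 1056.82000176])}
scene {'vertical_fov': 44.61634631429398, 'cx': 317.8854985433558, 'cy': 236.1949989171493, 'rvec': array([ 0.58669442, -2.60009148,  1.22131336]), 'tvec': array([ 394.10210731,  182.11852772, 1279.13486655])}
```

View pics/top0.png

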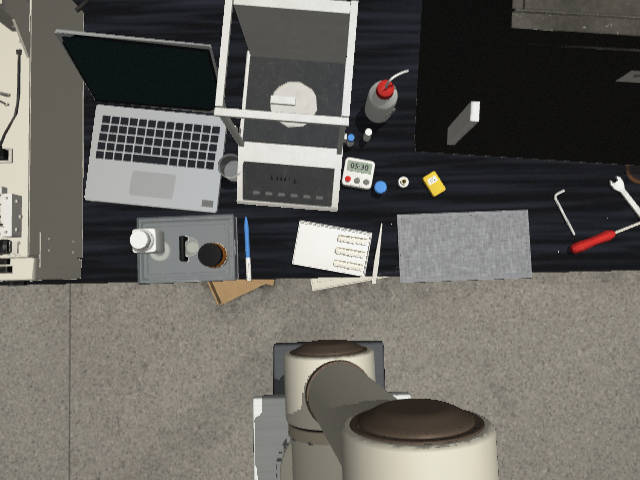

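View pics/scene0.png

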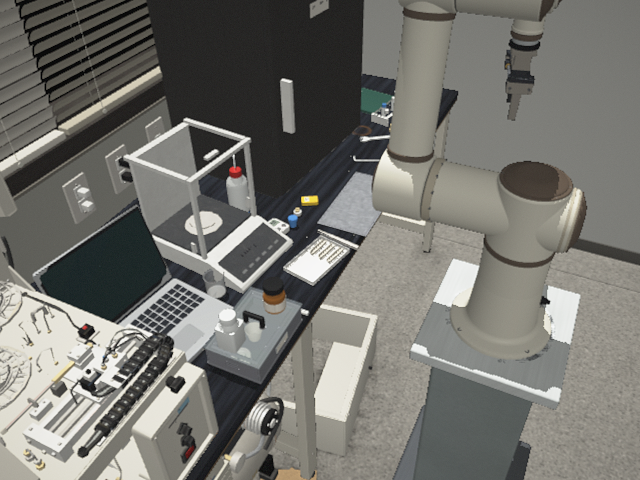

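The top view shows the box with lid at about (187,248), the bottle near (145,240), and the jar near (212,256). The tray is at about (332,248) with its boats on the right, and the mat is at about (464,246).

```bash
cat > h.py <<'E'
from cell import monitor, viewer, robot
import cv2, numpy as np
def cam(n):
    i=viewer.camera_info(n); f=240/np.tan(np.radians(i["vertical_fov"]/2))
    return dict(K=np.array([[f,0,i["cx"]],[0,f,i["cy"]],[0,0,1.]]),R=cv2.Rodrigues(i["rvec"])[0],t=np.array(i["tvec"],float),r=i["rvec"])
def unp(c,u,v,z):
    d=c["R"].T@np.linalg.inv(c["K"])@[u,v,1]; o=-c["R"].T@c["t"]
    return (o+d*(z-o[2])/d[2]).round(1)
def proj(c,P):
    return cv2.projectPoints(np.float64(P).reshape(-1,1,3),c["r"],c["t"],c["K"],None)[0].reshape(-1,2).round(1)
E
python3 - <<'E'
from h import *
im=cv2.imread("pics/top0.png")
a=cv2.resize(im[205:293,125:245],None,fx=6.6,fy=6.6,interpolation=cv2.INTER_CUBIC)
b=cv2.resize(im[200:290,285:540],None,fx=3.1,fy=3.1,interpolation=cv2.INTER_CUBIC)
cv2.imwrite("pics/a.png",a);cv2.imwrite("pics/b.png",b)
print(a.shape,b.shape)
E
```

```text
(581, 792, 3) (279, 790, 3)
```

View pics/a.png

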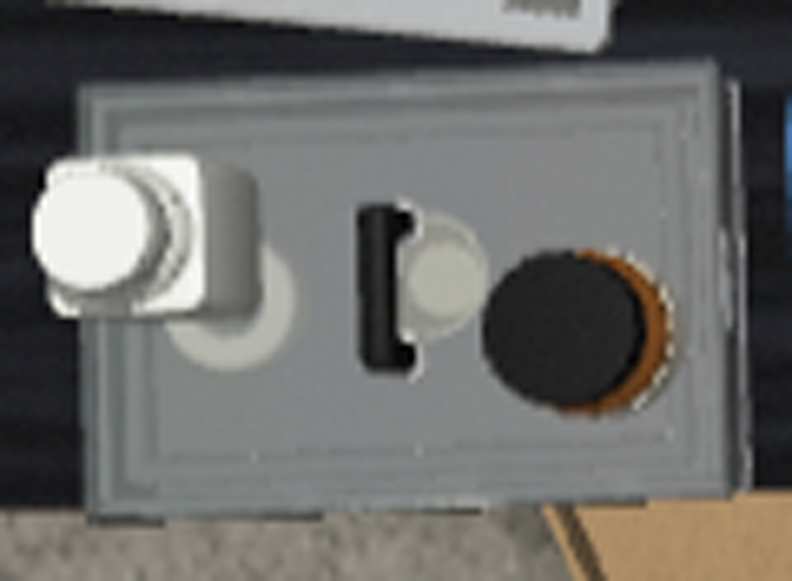

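View pics/b.png

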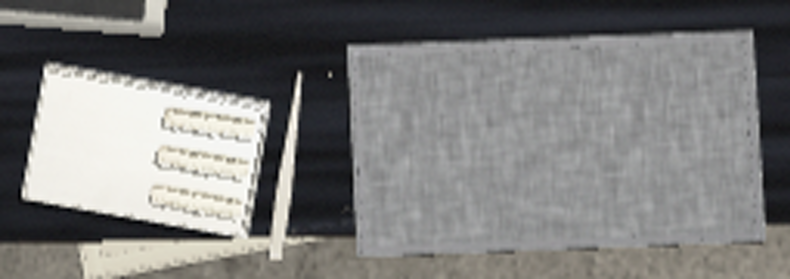

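```bash
python3 - <<'E'
from h import *
c=cam("top")
A=lambda x,y:(125+(x+.5)/6.6-.5,205+(y+.5)/6.6-.5)
B=lambda x,y:(285+(x+.5)/3.1-.5,200+(y+.5)/3.1-.5)
def pr(n,q,f,z):
    P=np.array([unp(c,*f(*p),z) for p in q]); print(n,P[:,:2].tolist(),"mean",P.mean(0).round(1))
    if len(q)==4: # TL TR BR BL ; image right=-y
        e=(P[0]+P[3]-P[1]-P[2])[:2]/2; s=(P[0]+P[1]-P[2]-P[3])[:2]/2
        print("  size y,x",np.linalg.norm(e),np.linalg.norm(s)," yaw deg",np.degrees(np.arctan2(-e[0],e[1])),np.degrees(np.arctan2(s[1],s[0])))
pr("lid",[(80,85),(715,62),(735,495),(90,518)],A,53)
pr("bar",[(376,205),(376,372)],A,85)
pr("botcap",[(95,233)],A,139)
pr("bot shoulder",[(45,157),(205,155),(205,312),(48,318)],A,115)
pr("jarcap",[(563,329)],A,125)
pr("jarcapedges",[(482,329),(645,329)],A,125)
pr("cru",[(440,275)],A,37)
pr("ring",[(232,305)],A,25)
pr("tray",[(45,62),(270,100),(247,238),(22,200)],B,12)
pr("mat",[(347,44),(752,30),(765,242),(357,257)],B,3)
w=cam("wrist");print("wrist cam pos",-w["R"].T@w["t"],w["K"], w["R"])
E
```

```text
lid [[517.0, 372.4], [519.2, 184.5], [391.3, 180.4], [389.1, 369.8]] mean [454.2 276.8  53. ]
  size y,x 188.66282755222346 127.94386464383514  yaw deg 0.6681420683287347 1.5003673689088284
bar [[476.8, 276.7], [429.1, 277.1]] mean [453.  276.9  85. ]
botcap [[467.0, 338.5]] mean [467.  338.5 139. ]
bot shoulder [[490.2, 360.6], [489.6, 316.2], [446.0, 316.4], [445.4, 359.8]] mean [467.8 338.2 115. ]
  size y,x 43.90000000000006 44.201018087822355  yaw deg 7.41887925699006e-14 0.38887940977071045
jarcap [[438.5, 215.2]] mean [438.5 215.2 125. ]
jarcapedges [[439.0, 237.4], [437.9, 192.8]] mean [438.4 215.1 125. ]
cru [[459.0, 270.4]] mean [459.  270.4  37. ]
ring [[452.1, 336.3]] mean [452.1 336.3  25. ]
tray [[509.0, 56.9], [480.5, -89.7], [390.8, -72.0], [419.1, 73.9]] mean [449.8  -7.7  12. ]
  size y,x 148.98195360512628 91.46071561058334  yaw deg -10.989384165785776 -10.935214695555949
mat [[517.1, -142.6], [519.8, -411.0], [379.8, -412.7], [376.5, -144.5]] mean [ 448.3 -277.7    3. ]
  size y,x 268.31677174563646 140.3115462105668  yaw deg 0.6406268192351723 0.7350445128528372
wrist cam pos [ 210.7471036  -541.23128557  384.41097676] [[351.30027625   0.         324.98525426]
 [  0.         351.30027625 234.69855987]
 [  0.           0.           1.        ]] [[ 0.23200444 -0.97271227 -0.00218743]
 [-0.93415002 -0.22343265  0.27828328]
 [-0.27117831 -0.06251956 -0.96049655]]
```

The measurements agree with the stated sizes:

| Item | x (mm) | y (mm) | Yaw |
|---|---|---|---|
| Lid | 454 | 277 | about 0.8° |
| Bottle | 467 | 338 | – |
| Jar | 438.5 | 215 | – |
| Crucible | 459 | 270 | – |
| Tray | 450 | -8 | -11° |
| Mat | 448 | -278 | 0.7° |

I'll start moving now.

Call:
{"op": "step_arm", "data": {"rows": [{"x":0.06,"y":0.05,"z":0.02,"rz":14},{"x":0.317,"y":0.281,"z":0.085,"rz":76.6},{"x":0.317,"y":0.281,"z":0.085,"rz":76.6},{"x":0.317,"y":0.281,"z":0.085,"rz":76.6},{"x":0.317,"y":0.281,"z":0.085,"rz":76.6},{"x":0.317,"y":0.281,"z":0.085,"rz":76.6},{"x":0.317,"y":0.281,"z":0.085,"rz":76.6},{"x":0.317,"y":0.281,"z":0.085,"rz":76.6},{"x":0.317,"y":0.281,"z":0.085,"rz":76.6},{"x":0.317,"y":0.281,"z":0.085,"rz":76.6},{"x":0.317,"y":0.281,"z":0.085,"rz":76.6},{"x":0.317,"y":0.281,"z":0.085,"rz":76.6}]}}

```text
invalid input
```

Call:
{"op": "step_arm", "data": {"rows": [{"x":0.017,"y":0.48,"z":0},{"x":0.017,"y":0.48,"z":0},{"x":0.017,"y":0.48,"z":0},{"x":0.017,"y":0.48,"z":0},{"x":0.017,"y":0.48,"z":0},{"x":0.017,"y":0.48,"z":0},{"x":0.017,"y":0.48,"z":0},{"x":0.017,"y":0.48,"z":0},{"x":0.017,"y":0.48,"z":0},{"x":0.017,"y":0.48,"z":0},{"x":0.017,"y":0.48,"z":0},{"x":0.017,"y":0.48,"z":0}]}}

```text
invalid input
```

Call:
{"op": "step_arm", "data": {"rows": [{"x":0.06,"y":0.05,"z":0.02,"rx":0,"ry":0,"rz":14,"grip":-1},{"x":0.317,"y":0.281,"z":0.085,"rx":0,"ry":0,"rz":76.6,"grip":-1},{"x":0.317,"y":0.281,"z":0.085,"rx":0,"ry":0,"rz":76.6,"grip":-1},{"x":0.317,"y":0.281,"z":0.085,"rx":0,"ry":0,"rz":76.6,"grip":-1},{"x":0.317,"y":0.281,"z":0.085,"rx":0,"ry":0,"rz":76.6,"grip":-1},{"x":0.317,"y":0.281,"z":0.085,"rx":0,"ry":0,"rz":76.6,"grip":-1},{"x":0.317,"y":0.281,"z":0.085,"rx":0,"ry":0,"rz":76.6,"grip":-1},{"x":0.317,"y":0.281,"z":0.085,"rx":0,"ry":0,"rz":76.6,"grip":-1},{"x":0.317,"y":0.281,"z":0.085,"rx":0,"ry":0,"rz":76.6,"grip":-1},{"x":0.317,"y":0.281,"z":0.085,"rx":0,"ry":0,"rz":76.6,"grip":-1},{"x":0.317,"y":0.281,"z":0.085,"rx":0,"ry":0,"rz":76.6,"grip":-1},{"x":0.317,"y":0.281,"z":0.085,"rx":0,"ry":0,"rz":76.6,"grip":-1}]}}

```text
t: 1.1
position: [452.5, -275.8, 300.2]
tool_rot: [0.0, 0.704, 0.71, 0.0]
force: [0.4, -0.1, 0.2]
width: 1.002
gripper_force: 0.0
```

Call:
{"op": "step_arm", "data": {"rows": [{"x":0.005,"y":0.478,"z":0,"rx":0,"ry":0,"rz":0,"grip":-1},{"x":0.005,"y":0.478,"z":0,"rx":0,"ry":0,"rz":0,"grip":-1},{"x":0.005,"y":0.478,"z":0,"rx":0,"ry":0,"rz":0,"grip":-1},{"x":0.005,"y":0.478,"z":0,"rx":0,"ry":0,"rz":0,"grip":-1},{"x":0.005,"y":0.478,"z":0,"rx":0,"ry":0,"rz":0,"grip":-1},{"x":0.005,"y":0.478,"z":0,"rx":0,"ry":0,"rz":0,"grip":-1},{"x":0.005,"y":0.478,"z":0,"rx":0,"ry":0,"rz":0,"grip":-1},{"x":0.005,"y":0.478,"z":0,"rx":0,"ry":0,"rz":0,"grip":-1},{"x":0.005,"y":0.478,"z":0,"rx":0,"ry":0,"rz":0,"grip":-1},{"x":0.005,"y":0.478,"z":0,"rx":0,"ry":0,"rz":0,"grip":-1},{"x":0.005,"y":0.478,"z":0,"rx":0,"ry":0,"rz":0,"grip":-1},{"x":0.005,"y":0.478,"z":0,"rx":0,"ry":0,"rz":0,"grip":-1}]}}

```text
t: 2.1
position: [454.3, 202.5, 298.9]
tool_rot: [-0.001, 0.707, 0.707, -0.0]
force: [0.7, -1.0, -0.9]
width: 1.001
gripper_force: 0.0
```

Call:
{"op": "step_arm", "data": {"rows": [{"x":0,"y":0,"z":0,"rx":0,"ry":0,"rz":0,"grip":-1},{"x":0,"y":0,"z":0,"rx":0,"ry":0,"rz":0,"grip":-1},{"x":0,"y":0,"z":0,"rx":0,"ry":0,"rz":0,"grip":-1}]}}

```text
t: 2.35
position: [455.3, 198.2, 299.1]
tool_rot: [0.0, 0.708, 0.706, -0.001]
force: [-0.8, 0.2, -0.4]
width: 0.999
gripper_force: 0.0
```

```bash
python3 - <<'E'
from h import *
s=monitor.get_state(); c=cam("wrist"); im=viewer.camera("wrist")
cv2.imwrite("pics/w1.png",im[:,:,::-1]); np.save("w1.npy",c,allow_pickle=True)
print(s["t"],s["position"],s["tool_rot"],-c["R"].T@c["t"])
print(proj(c,[[454,277,85],[467,338,139],[438.5,215,125],[459,270,37]]))
E
```

```text
2.35 [455.25420237 198.19525367 299.12001235] [ 5.44685259e-05  7.07912108e-01  7.06300258e-01 -6.24669712e-04] [456.95864972 276.3586878  469.68433352]
[[323.  132.4]
 [337.5  58. ]
 [307.3 197.5]
 [327.6 138.6]]
```

View pics/w1.png

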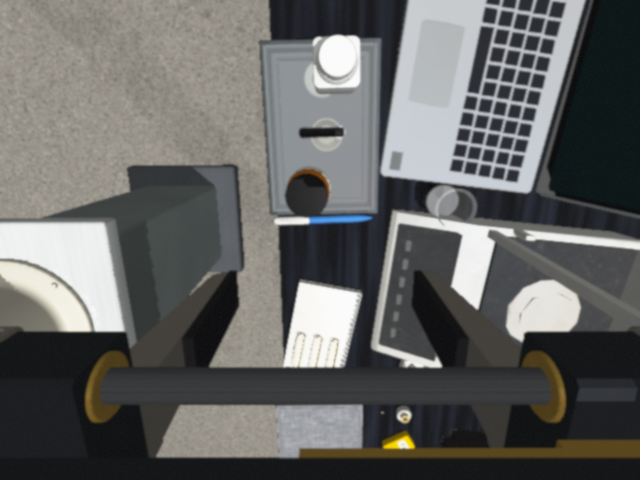

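Wrist view: the bar is at (321,132), the bottle cap at (338,57) and the jar cap at (308,195). All three lie within a pixel or two of where I predicted, so I'll go for the bottle.

Call:
{"op": "step_arm", "data": {"rows": [{"x":0.012,"y":0.1385,"z":-0.06,"rx":0,"ry":0,"rz":0,"grip":-1},{"x":0.012,"y":0.1385,"z":-0.06,"rx":0,"ry":0,"rz":0,"grip":-1},{"x":0.012,"y":0.1385,"z":-0.06,"rx":0,"ry":0,"rz":0,"grip":-1},{"x":0.012,"y":0.1385,"z":-0.06,"rx":0,"ry":0,"rz":0,"grip":-1},{"x":0.012,"y":0.1385,"z":-0.06,"rx":0,"ry":0,"rz":0,"grip":-1},{"x":0.012,"y":0.1385,"z":-0.09,"rx":0,"ry":0,"rz":0,"grip":-1},{"x":0.012,"y":0.1385,"z":-0.12,"rx":0,"ry":0,"rz":0,"grip":-1},{"x":0.012,"y":0.1385,"z":-0.15,"rx":0,"ry":0,"rz":0,"grip":-1},{"x":0.012,"y":0.1385,"z":-0.18,"rx":0,"ry":0,"rz":0,"grip":-1},{"x":0.012,"y":0.1385,"z":-0.2,"rx":0,"ry":0,"rz":0,"grip":-1},{"x":0.012,"y":0.1385,"z":-0.22,"rx":0,"ry":0,"rz":0,"grip":-1},{"x":0.012,"y":0.1385,"z":-0.2255,"rx":0,"ry":0,"rz":0,"grip":-1}]}}

```text
t: 3.4
position: [465.9, 335.1, 71.0]
tool_rot: [-0.001, 0.708, 0.706, -0.003]
force: [-0.9, -0.1, -0.7]
width: 1.0
gripper_force: 0.0
```

Call:
{"op": "step_arm", "data": {"rows": [{"x":0,"y":0,"z":0,"rx":0,"ry":0,"rz":0,"grip":-0.2},{"x":0,"y":0,"z":0,"rx":0,"ry":0,"rz":0,"grip":0.15},{"x":0,"y":0,"z":0,"rx":0,"ry":0,"rz":0,"grip":0.3},{"x":0,"y":0,"z":0,"rx":0,"ry":0,"rz":0,"grip":0.3},{"x":0,"y":0,"z":0,"rx":0,"ry":0,"rz":0,"grip":0.3},{"x":0,"y":0,"z":0,"rx":0,"ry":0,"rz":0,"grip":0.3},{"x":0,"y":0,"z":0,"rx":0,"ry":0,"rz":0,"grip":0.3},{"x":0,"y":0,"z":0,"rx":0,"ry":0,"rz":0,"grip":0.3}], "squeeze": 12}}

```text
t: 4.07
position: [467.2, 338.3, 74.4]
tool_rot: [0.0, 0.707, 0.707, 0.0]
force: [-1.5, 0.3, 2.2]
width: 0.476
gripper_force: 11.9
```

Call:
{"op": "step_arm", "data": {"rows": [{"x":0,"y":0,"z":0.02,"rx":0,"ry":0,"rz":0,"grip":0.3},{"x":0,"y":0,"z":0.06,"rx":0,"ry":0,"rz":0,"grip":0.3},{"x":0,"y":-0.005,"z":0.09,"rx":0,"ry":0,"rz":0,"grip":0.3},{"x":0.001,"y":-0.025,"z":0.1,"rx":0,"ry":0,"rz":0,"grip":0.3},{"x":0.002,"y":-0.055,"z":0.1,"rx":0,"ry":0,"rz":0,"grip":0.3},{"x":0.004,"y":-0.095,"z":0.1,"rx":0,"ry":0,"rz":0,"grip":0.3},{"x":0.006,"y":-0.135,"z":0.1,"rx":0,"ry":0,"rz":0,"grip":0.3},{"x":0.008,"y":-0.175,"z":0.1,"rx":0,"ry":0,"rz":0,"grip":0.3},{"x":0.01,"y":-0.215,"z":0.1,"rx":0,"ry":0,"rz":0,"grip":0.3},{"x":0.012,"y":-0.255,"z":0.1,"rx":0,"ry":0,"rz":0,"grip":0.3},{"x":0.014,"y":-0.295,"z":0.1,"rx":0,"ry":0,"rz":0,"grip":0.3},{"x":0.016,"y":-0.335,"z":0.1,"rx":0,"ry":0,"rz":0,"grip":0.3}]}}

```text
t: 5.07
position: [482.8, 1.4, 174.1]
tool_rot: [0.0, 0.707, 0.707, 0.0]
force: [0.7, -0.5, -0.4]
width: 0.48
gripper_force: 11.9
```

Call:
{"op": "step_arm", "data": {"rows": [{"x":0.002,"y":-0.04,"z":0,"rx":0,"ry":0,"rz":0,"grip":0.3},{"x":0.004,"y":-0.08,"z":0,"rx":0,"ry":0,"rz":0,"grip":0.3},{"x":0.006,"y":-0.12,"z":0,"rx":0,"ry":0,"rz":0,"grip":0.3},{"x":0.007,"y":-0.15,"z":0,"rx":0,"ry":0,"rz":0,"grip":0.3},{"x":0.007,"y":-0.17,"z":-0.01,"rx":0,"ry":0,"rz":0,"grip":0.3},{"x":0.007,"y":-0.18,"z":-0.03,"rx":0,"ry":0,"rz":0,"grip":0.3},{"x":0.007,"y":-0.183,"z":-0.06,"rx":0,"ry":0,"rz":0,"grip":0.3},{"x":0.007,"y":-0.183,"z":-0.09,"rx":0,"ry":0,"rz":0,"grip":0.3},{"x":0.007,"y":-0.183,"z":-0.12,"rx":0,"ry":0,"rz":0,"grip":0.3},{"x":0.007,"y":-0.183,"z":-0.138,"rx":0,"ry":0,"rz":0,"grip":0.3},{"x":0.007,"y":-0.183,"z":-0.147,"rx":0,"ry":0,"rz":0,"grip":0.3},{"x":0.007,"y":-0.183,"z":-0.151,"rx":0,"ry":0,"rz":0,"grip":0.3}]}}

```text
t: 6.07
position: [488.6, -178.8, 22.2]
tool_rot: [-0.003, 0.707, 0.707, -0.001]
force: [-8.5, 4.9, 17.1]
width: 0.481
gripper_force: 12.0
```

Call:
{"op": "step_arm", "data": {"rows": [{"x":0,"y":0,"z":0,"rx":0,"ry":0,"rz":0,"grip":0.3},{"x":0,"y":0,"z":0,"rx":0,"ry":0,"rz":0,"grip":0.3},{"x":0,"y":0,"z":0,"rx":0,"ry":0,"rz":0,"grip":0.3}]}}

```text
t: 6.32
position: [491.2, -180.4, 24.3]
tool_rot: [0.001, 0.707, 0.707, 0.0]
force: [-0.7, -0.4, -0.3]
width: 0.478
gripper_force: 12.0
```

Call:
{"op": "step_arm", "data": {"rows": [{"x":0,"y":0,"z":-0.001,"rx":0,"ry":0,"rz":0,"grip":0.3},{"x":0,"y":0,"z":-0.001,"rx":0,"ry":0,"rz":0,"grip":0.3},{"x":0,"y":0,"z":-0.001,"rx":0,"ry":0,"rz":0,"grip":0},{"x":0,"y":0,"z":-0.001,"rx":0,"ry":0,"rz":0,"grip":-0.2},{"x":0,"y":0,"z":-0.001,"rx":0,"ry":0,"rz":0,"grip":-0.3},{"x":0,"y":0,"z":-0.001,"rx":0,"ry":0,"rz":0,"grip":-0.3},{"x":0,"y":0,"z":0.01,"rx":0,"ry":0,"rz":0,"grip":-0.3},{"x":0,"y":0,"z":0.04,"rx":0,"ry":0,"rz":0,"grip":-0.3},{"x":0,"y":0,"z":0.08,"rx":0,"ry":0,"rz":0,"grip":-0.3},{"x":0,"y":0,"z":0.12,"rx":0,"ry":0,"rz":0,"grip":-0.5},{"x":0,"y":0,"z":0.16,"rx":0,"ry":0,"rz":0,"grip":-1}]}}

```text
t: 7.23
position: [489.8, -179.6, 185.6]
tool_rot: [0.0, 0.707, 0.707, 0.0]
force: [1.1, -0.4, 1.0]
width: 0.775
gripper_force: 0.0
```

```bash
python3 - <<'E'
from h import *
print(monitor.get_state()["position"])
c=cam("wrist"); im=viewer.camera("wrist")
cv2.imwrite("pics/w2.png",im[:,:,::-1]);s=viewer.camera("top")
cv2.imwrite("pics/t2.png",s[:,:,::-1])
E
```

```text
[ 489.80686065 -179.55457324  185.64488794]
```

View pics/w2.png

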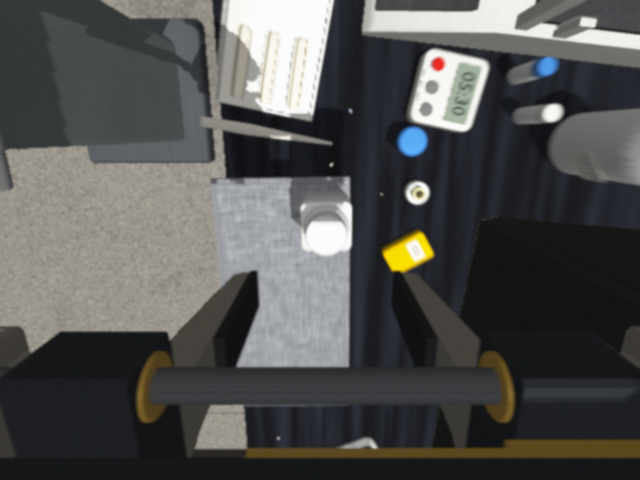

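The bottle stands upright on the mat at about (326,225). Next is the jar.

Call:
{"op": "step_arm", "data": {"rows": [{"x":-0.003,"y":0.025,"z":0.01,"rx":0,"ry":0,"rz":0,"grip":-1},{"x":-0.0517,"y":0.395,"z":0.01,"rx":0,"ry":0,"rz":0,"grip":-1},{"x":-0.0517,"y":0.395,"z":0.01,"rx":0,"ry":0,"rz":0,"grip":-1},{"x":-0.0517,"y":0.395,"z":0.01,"rx":0,"ry":0,"rz":0,"grip":-1},{"x":-0.0517,"y":0.395,"z":0.01,"rx":0,"ry":0,"rz":0,"grip":-1},{"x":-0.0517,"y":0.395,"z":0.01,"rx":0,"ry":0,"rz":0,"grip":-1},{"x":-0.0517,"y":0.395,"z":0.01,"rx":0,"ry":0,"rz":0,"grip":-1},{"x":-0.0517,"y":0.395,"z":0.01,"rx":0,"ry":0,"rz":0,"grip":-1},{"x":-0.0517,"y":0.395,"z":0.01,"rx":0,"ry":0,"rz":0,"grip":-1},{"x":-0.0517,"y":0.395,"z":0.01,"rx":0,"ry":0,"rz":0,"grip":-1},{"x":-0.0517,"y":0.395,"z":0.01,"rx":0,"ry":0,"rz":0,"grip":-1},{"x":-0.0517,"y":0.395,"z":0.0,"rx":0,"ry":0,"rz":0,"grip":-1}]}}

```text
t: 8.33
position: [439.0, 217.0, 184.7]
tool_rot: [0.001, 0.706, 0.709, 0.001]
force: [1.8, -1.1, 0.5]
width: 1.002
gripper_force: 0.0
```

Call:
{"op": "step_arm", "data": {"rows": [{"x":0,"y":0,"z":-0.02,"rx":0,"ry":0,"rz":0,"grip":-1},{"x":0,"y":0,"z":-0.045,"rx":0,"ry":0,"rz":0,"grip":-1},{"x":0,"y":0,"z":-0.07,"rx":0,"ry":0,"rz":0,"grip":-1},{"x":0,"y":0,"z":-0.095,"rx":0,"ry":0,"rz":0,"grip":-1},{"x":0,"y":0,"z":-0.108,"rx":0,"ry":0,"rz":0,"grip":-1},{"x":0,"y":0,"z":-0.113,"rx":0,"ry":0,"rz":0,"grip":-0.6},{"x":0,"y":0,"z":-0.113,"rx":0,"ry":0,"rz":0,"grip":-0.1},{"x":0,"y":0,"z":-0.113,"rx":0,"ry":0,"rz":0,"grip":0.2},{"x":0,"y":0,"z":-0.113,"rx":0,"ry":0,"rz":0,"grip":0.2},{"x":0,"y":0,"z":-0.113,"rx":0,"ry":0,"rz":0,"grip":0.2},{"x":0,"y":0,"z":-0.113,"rx":0,"ry":0,"rz":0,"grip":0.2},{"x":0,"y":0,"z":-0.113,"rx":0,"ry":0,"rz":0,"grip":0.2}], "squeeze": 14}}

```text
t: 9.33
position: [438.8, 215.3, 70.8]
tool_rot: [0.0, 0.707, 0.707, 0.0]
force: [-0.4, -0.1, 4.7]
width: 0.522
gripper_force: 14.4
```

Call:
{"op": "step_arm", "data": {"rows": [{"x":0,"y":0,"z":0.02,"rx":0,"ry":0,"rz":0,"grip":0.2},{"x":0,"y":0,"z":0.06,"rx":0,"ry":0,"rz":0,"grip":0.2},{"x":0,"y":-0.005,"z":0.09,"rx":0,"ry":0,"rz":0,"grip":0.2},{"x":-0.002,"y":-0.025,"z":0.1,"rx":0,"ry":0,"rz":0,"grip":0.2},{"x":-0.004,"y":-0.055,"z":0.1,"rx":0,"ry":0,"rz":0,"grip":0.2},{"x":-0.007,"y":-0.095,"z":0.1,"rx":0,"ry":0,"rz":0,"grip":0.2},{"x":-0.011,"y":-0.135,"z":0.1,"rx":0,"ry":0,"rz":0,"grip":0.2},{"x":-0.015,"y":-0.175,"z":0.1,"rx":0,"ry":0,"rz":0,"grip":0.2},{"x":-0.019,"y":-0.215,"z":0.1,"rx":0,"ry":0,"rz":0,"grip":0.2},{"x":-0.023,"y":-0.255,"z":0.1,"rx":0,"ry":0,"rz":0,"grip":0.2},{"x":-0.027,"y":-0.295,"z":0.1,"rx":0,"ry":0,"rz":0,"grip":0.2},{"x":-0.0305,"y":-0.335,"z":0.1,"rx":0,"ry":0,"rz":0,"grip":0.2}]}}

```text
t: 10.33
position: [407.4, -121.6, 170.4]
tool_rot: [0.0, 0.707, 0.707, 0.0]
force: [1.7, 0.1, -1.1]
width: 0.518
gripper_force: 14.0
```

Call:
{"op": "step_arm", "data": {"rows": [{"x":-0.002,"y":-0.03,"z":0,"rx":0,"ry":0,"rz":0,"grip":0.2},{"x":-0.002,"y":-0.05,"z":0,"rx":0,"ry":0,"rz":0,"grip":0.2},{"x":-0.002,"y":-0.06,"z":-0.01,"rx":0,"ry":0,"rz":0,"grip":0.2},{"x":-0.002,"y":-0.06,"z":-0.035,"rx":0,"ry":0,"rz":0,"grip":0.2},{"x":-0.002,"y":-0.06,"z":-0.065,"rx":0,"ry":0,"rz":0,"grip":0.2},{"x":-0.002,"y":-0.06,"z":-0.095,"rx":0,"ry":0,"rz":0,"grip":0.2},{"x":-0.002,"y":-0.06,"z":-0.12,"rx":0,"ry":0,"rz":0,"grip":0.2},{"x":-0.002,"y":-0.06,"z":-0.135,"rx":0,"ry":0,"rz":0,"grip":0.2},{"x":-0.002,"y":-0.06,"z":-0.143,"rx":0,"ry":0,"rz":0,"grip":0.2},{"x":-0.002,"y":-0.06,"z":-0.147,"rx":0,"ry":0,"rz":0,"grip":0.2},{"x":-0.002,"y":-0.06,"z":-0.15,"rx":0,"ry":0,"rz":0,"grip":0.2},{"x":-0.002,"y":-0.06,"z":-0.152,"rx":0,"ry":0,"rz":0,"grip":0.2}]}}

```text
t: 11.33
position: [406.7, -180.1, 18.7]
tool_rot: [0.001, 0.707, 0.707, 0.0]
force: [-3.2, 2.2, 14.7]
width: 0.518
gripper_force: 14.0
```

Call:
{"op": "step_arm", "data": {"rows": [{"x":0,"y":0,"z":0,"rx":0,"ry":0,"rz":0,"grip":0.2},{"x":0,"y":0,"z":0,"rx":0,"ry":0,"rz":0,"grip":0.2},{"x":0,"y":0,"z":0,"rx":0,"ry":0,"rz":0,"grip":0.2}]}}

```text
t: 11.58
position: [406.6, -180.3, 18.8]
tool_rot: [0.001, 0.707, 0.707, 0.0]
force: [-0.3, -0.5, 0.3]
width: 0.52
gripper_force: 14.0
```

Call:
{"op": "step_arm", "data": {"rows": [{"x":0,"y":0,"z":0,"rx":0,"ry":0,"rz":0,"grip":0},{"x":0,"y":0,"z":0,"rx":0,"ry":0,"rz":0,"grip":-0.3},{"x":0,"y":0,"z":0,"rx":0,"ry":0,"rz":0,"grip":-0.39},{"x":0,"y":0,"z":0,"rx":0,"ry":0,"rz":0,"grip":-0.39},{"x":0,"y":0,"z":0.01,"rx":0,"ry":0,"rz":0,"grip":-0.39},{"x":0,"y":0,"z":0.04,"rx":0,"ry":0,"rz":0,"grip":-0.39},{"x":0,"y":0,"z":0.08,"rx":0,"ry":0,"rz":0,"grip":-0.39},{"x":0,"y":0,"z":0.12,"rx":0,"ry":0,"rz":0,"grip":-0.39},{"x":0,"y":0,"z":0.16,"rx":0,"ry":0,"rz":0,"grip":-0.39},{"x":0.003,"y":0.025,"z":0.18,"rx":0,"ry":0,"rz":6,"grip":-0.3},{"x":0.007,"y":0.065,"z":0.18,"rx":0,"ry":0,"rz":13,"grip":-0.2},{"x":0.011,"y":0.105,"z":0.18,"rx":0,"ry":0,"rz":20,"grip":-0.2}]}}

```text
t: 12.58
position: [418.1, -74.8, 201.2]
tool_rot: [0.003, 0.572, 0.82, 0.0]
force: [0.5, 0.2, -0.3]
width: 0.602
gripper_force: 0.0
```

Call:
{"op": "step_arm", "data": {"rows": [{"x":0.0366,"y":0.3518,"z":-0.02,"rx":0,"ry":0,"rz":70.7,"grip":-0.2},{"x":0.0366,"y":0.3518,"z":-0.02,"rx":0,"ry":0,"rz":70.7,"grip":-0.2},{"x":0.0366,"y":0.3518,"z":-0.02,"rx":0,"ry":0,"rz":70.7,"grip":-0.2},{"x":0.0366,"y":0.3518,"z":-0.02,"rx":0,"ry":0,"rz":70.7,"grip":-0.2},{"x":0.0366,"y":0.3518,"z":-0.02,"rx":0,"ry":0,"rz":70.7,"grip":-0.2},{"x":0.0366,"y":0.3518,"z":-0.02,"rx":0,"ry":0,"rz":70.7,"grip":-0.2},{"x":0.0366,"y":0.3518,"z":-0.02,"rx":0,"ry":0,"rz":70.7,"grip":-0.2},{"x":0.0366,"y":0.3518,"z":-0.02,"rx":0,"ry":0,"rz":70.7,"grip":-0.2},{"x":0.0366,"y":0.3518,"z":-0.02,"rx":0,"ry":0,"rz":70.7,"grip":-0.2},{"x":0.0366,"y":0.3518,"z":-0.02,"rx":0,"ry":0,"rz":70.7,"grip":-0.2},{"x":0.0366,"y":0.3518,"z":-0.02,"rx":0,"ry":0,"rz":70.7,"grip":-0.2},{"x":0.0366,"y":0.3518,"z":-0.04,"rx":0,"ry":0,"rz":70.7,"grip":-0.2}]}}

```text
t: 13.58
position: [456.2, 278.0, 162.3]
tool_rot: [0.004, -0.005, 1.0, 0.001]
force: [0.8, 1.1, 0.2]
width: 0.6
gripper_force: 0.0
```

```bash
python3 - <<'E'
from h import *
print(monitor.get_state()["position"],monitor.get_state()["tool_rot"],monitor.get_state()["joints"])
s=viewer.camera("top");cv2.imwrite("pics/t3.png",cv2.resize(s[180:310,100:560,::-1],None,fx=1.7,fy=1.7))
E
```

```text
[456.22298647 278.00962727 162.26006807] [ 0.00378513 -0.00488915  0.99998025  0.0011233 ] [ 3.21065172e-01  9.29111713e-02  1.77522730e+00 -2.29217633e-04
  1.26556060e+00 -1.25944154e+00]
```

View pics/t3.png

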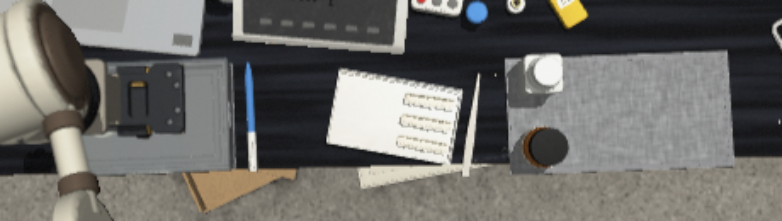

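The bottle and jar both stand on the near end of the mat, at (545,72) and (546,147) in the crop. I'll lower onto the handle.

Call:
{"op": "step_arm", "data": {"rows": [{"x":0,"y":0,"z":-0.02,"rx":0,"ry":0,"rz":0,"grip":-0.2},{"x":0,"y":0,"z":-0.045,"rx":0,"ry":0,"rz":0,"grip":-0.2},{"x":0,"y":0,"z":-0.07,"rx":0,"ry":0,"rz":0,"grip":-0.2},{"x":0,"y":0,"z":-0.085,"rx":0,"ry":0,"rz":0,"grip":-0.2},{"x":0,"y":0,"z":-0.093,"rx":0,"ry":0,"rz":0,"grip":-0.2},{"x":0,"y":0,"z":-0.097,"rx":0,"ry":0,"rz":0,"grip":0.1},{"x":0,"y":0,"z":-0.097,"rx":0,"ry":0,"rz":0,"grip":0.4},{"x":0,"y":0,"z":-0.097,"rx":0,"ry":0,"rz":0,"grip":0.7},{"x":0,"y":0,"z":-0.097,"rx":0,"ry":0,"rz":0,"grip":1},{"x":0,"y":0,"z":-0.097,"rx":0,"ry":0,"rz":0,"grip":1},{"x":0,"y":0,"z":-0.097,"rx":0,"ry":0,"rz":0,"grip":1},{"x":0,"y":0,"z":-0.097,"rx":0,"ry":0,"rz":0,"grip":1}], "squeeze": 30}}

```text
t: 14.63
position: [454.0, 277.1, 61.7]
tool_rot: [0.0, -0.006, 1.0, 0.0]
force: [-0.7, 2.9, -0.3]
width: 0.113
gripper_force: 0.6
```

Call:
{"op": "step_arm", "data": {"rows": [{"x":0,"y":0,"z":0,"rx":0,"ry":0,"rz":0,"grip":1},{"x":0,"y":0,"z":0,"rx":0,"ry":0,"rz":0,"grip":1},{"x":0,"y":0,"z":0,"rx":0,"ry":0,"rz":0,"grip":1}]}}

```text
t: 14.88
position: [453.9, 277.2, 61.6]
tool_rot: [0.0, -0.006, 1.0, 0.0]
force: [-0.3, -0.1, 4.1]
width: 0.102
gripper_force: 30.0
```

Call:
{"op": "step_arm", "data": {"rows": [{"x":0,"y":0,"z":0.01,"rx":0,"ry":0,"rz":0,"grip":1},{"x":0,"y":0,"z":0.025,"rx":0,"ry":0,"rz":0,"grip":1},{"x":0,"y":0,"z":0.055,"rx":0,"ry":0,"rz":0,"grip":1},{"x":0,"y":0,"z":0.085,"rx":0,"ry":0,"rz":0,"grip":1},{"x":0,"y":0,"z":0.105,"rx":0,"ry":0,"rz":0,"grip":1},{"x":0,"y":-0.01,"z":0.11,"rx":0,"ry":0,"rz":0,"grip":1},{"x":0,"y":-0.03,"z":0.11,"rx":0,"ry":0,"rz":0,"grip":1},{"x":0,"y":-0.06,"z":0.11,"rx":0,"ry":0,"rz":0,"grip":1},{"x":-0.001,"y":-0.095,"z":0.11,"rx":0,"ry":0,"rz":0,"grip":1},{"x":-0.001,"y":-0.13,"z":0.11,"rx":0,"ry":0,"rz":0,"grip":1},{"x":-0.001,"y":-0.165,"z":0.11,"rx":0,"ry":0,"rz":0,"grip":1},{"x":-0.002,"y":-0.2,"z":0.11,"rx":0,"ry":0,"rz":0,"grip":1}]}}

```text
t: 15.88
position: [450.1, 74.9, 169.8]
tool_rot: [-0.001, -0.006, 1.0, -0.0]
force: [1.4, -0.7, -1.3]
width: 0.104
gripper_force: 30.0
```

Call:
{"op": "step_arm", "data": {"rows": [{"x":0,"y":-0.035,"z":0,"rx":0,"ry":0,"rz":0,"grip":1},{"x":0,"y":-0.07,"z":0,"rx":0,"ry":0,"rz":0,"grip":1},{"x":-0.001,"y":-0.105,"z":0,"rx":0,"ry":0,"rz":0,"grip":1},{"x":-0.001,"y":-0.14,"z":0,"rx":0,"ry":0,"rz":0,"grip":1},{"x":-0.001,"y":-0.175,"z":0,"rx":0,"ry":0,"rz":0,"grip":1},{"x":-0.002,"y":-0.21,"z":0,"rx":0,"ry":0,"rz":0,"grip":1},{"x":-0.002,"y":-0.245,"z":0,"rx":0,"ry":0,"rz":0,"grip":1},{"x":-0.003,"y":-0.28,"z":0,"rx":0,"ry":0,"rz":0,"grip":1},{"x":-0.0033,"y":-0.315,"z":0,"rx":0,"ry":0,"rz":0,"grip":1},{"x":-0.0033,"y":-0.345,"z":0,"rx":0,"ry":0,"rz":0,"grip":1},{"x":-0.0033,"y":-0.37,"z":0,"rx":0,"ry":0,"rz":0,"grip":1},{"x":-0.0033,"y":-0.385,"z":0,"rx":0,"ry":0,"rz":0,"grip":1}]}}

```text
t: 16.88
position: [446.6, -310.4, 169.7]
tool_rot: [-0.001, -0.005, 1.0, 0.0]
force: [0.1, 0.9, -1.4]
width: 0.102
gripper_force: 30.0
```

Call:
{"op": "step_arm", "data": {"rows": [{"x":0,"y":-0.005,"z":0,"rx":0,"ry":0,"rz":0,"grip":1},{"x":0,"y":-0.005,"z":0,"rx":0,"ry":0,"rz":0,"grip":1},{"x":0,"y":-0.005,"z":0,"rx":0,"ry":0,"rz":0,"grip":1},{"x":0,"y":-0.005,"z":0,"rx":0,"ry":0,"rz":0,"grip":1}]}}

```text
t: 17.22
position: [448.3, -311.5, 170.8]
tool_rot: [-0.0, -0.007, 1.0, 0.001]
force: [-0.5, 0.1, -1.6]
width: 0.104
gripper_force: 30.0
```

```bash
python3 - <<'E'
from h import *
print(monitor.get_state()["position"],monitor.get_state()["tool_rot"],monitor.get_state()["gripper_force"])
a=viewer.camera("top");b=viewer.camera("scene")
cv2.imwrite("pics/t4.png",np.vstack([cv2.resize(a[190:300,110:550],(800,200)),cv2.resize(b[90:390,160:480],(426,400))if 0 else cv2.copyMakeBorder(cv2.resize(b[100:400,150:480],(440,400)),0,0,0,360,0)])[:,:,::-1])
E
```

```text
[ 448.29411014 -311.46564823  170.77403225] [-2.50247453e-04 -6.76805711e-03  9.99976924e-01  5.30752215e-04] 29.99886006116867
```

View pics/t4.png

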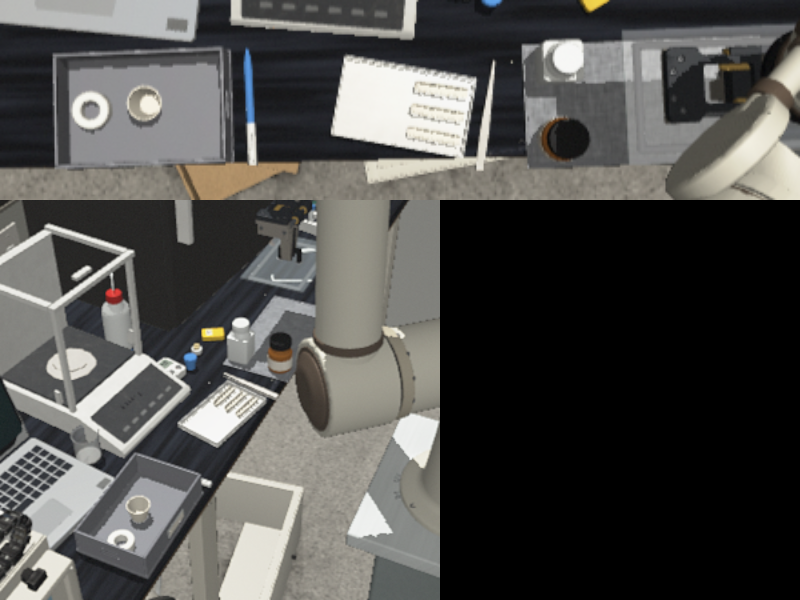

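The lid is held level over the mat, clear of the bottle and jar. The open box shows the crucible at (145,103) and the spacer ring at (91,110). I'll lower the lid.

Call:
{"op": "step_arm", "data": {"rows": [{"x":0,"y":0,"z":-0.025,"rx":0,"ry":0,"rz":0,"grip":1},{"x":0,"y":0,"z":-0.05,"rx":0,"ry":0,"rz":0,"grip":1},{"x":0,"y":0,"z":-0.075,"rx":0,"ry":0,"rz":0,"grip":1},{"x":0,"y":0,"z":-0.1,"rx":0,"ry":0,"rz":0,"grip":1},{"x":0,"y":0,"z":-0.12,"rx":0,"ry":0,"rz":0,"grip":1},{"x":0,"y":0,"z":-0.135,"rx":0,"ry":0,"rz":0,"grip":1},{"x":0,"y":0,"z":-0.142,"rx":0,"ry":0,"rz":0,"grip":1},{"x":0,"y":0,"z":-0.146,"rx":0,"ry":0,"rz":0,"grip":1},{"x":0,"y":0,"z":-0.149,"rx":0,"ry":0,"rz":0,"grip":1},{"x":0,"y":0,"z":-0.151,"rx":0,"ry":0,"rz":0,"grip":1},{"x":0,"y":0,"z":-0.152,"rx":0,"ry":0,"rz":0,"grip":1},{"x":0,"y":0,"z":-0.152,"rx":0,"ry":0,"rz":0,"grip":1}]}}

```text
t: 18.32
position: [449.0, -313.5, 20.6]
tool_rot: [0.001, -0.006, 1.0, -0.0]
force: [-1.3, 2.5, 4.7]
width: 0.104
gripper_force: 30.0
```

Call:
{"op": "step_arm", "data": {"rows": [{"x":0,"y":0,"z":0,"rx":0,"ry":0,"rz":0,"grip":1},{"x":0,"y":0,"z":0,"rx":0,"ry":0,"rz":0,"grip":1}]}}

```text
t: 18.48
position: [449.0, -313.5, 20.6]
tool_rot: [0.001, -0.006, 1.0, -0.001]
force: [-1.3, 3.9, 6.6]
width: 0.102
gripper_force: 30.0
```

Call:
{"op": "step_arm", "data": {"rows": [{"x":0,"y":0,"z":0,"rx":0,"ry":0,"rz":0,"grip":0.7},{"x":0,"y":0,"z":0,"rx":0,"ry":0,"rz":0,"grip":0.4},{"x":0,"y":0,"z":0,"rx":0,"ry":0,"rz":0,"grip":0.2},{"x":0,"y":0,"z":0,"rx":0,"ry":0,"rz":0,"grip":0.2},{"x":0,"y":0,"z":0.01,"rx":0,"ry":0,"rz":0,"grip":0.2},{"x":0,"y":0,"z":0.04,"rx":0,"ry":0,"rz":0,"grip":0.2},{"x":0,"y":0,"z":0.08,"rx":0,"ry":0,"rz":0,"grip":0.2},{"x":0,"y":0,"z":0.12,"rx":0,"ry":0,"rz":0,"grip":0.2},{"x":0,"y":0,"z":0.16,"rx":0,"ry":0,"rz":0,"grip":0.2},{"x":0,"y":0.01,"z":0.18,"rx":0,"ry":0,"rz":-5,"grip":0.2},{"x":0,"y":0.035,"z":0.18,"rx":0,"ry":0,"rz":-11,"grip":0.2},{"x":0.001,"y":0.075,"z":0.18,"rx":0,"ry":0,"rz":-17,"grip":0.1}]}}

```text
t: 19.48
position: [450.2, -240.5, 202.4]
tool_rot: [0.003, 0.146, 0.989, -0.002]
force: [1.7, 0.5, 0.2]
width: 0.44
gripper_force: 0.0
```

Call:
{"op": "step_arm", "data": {"rows": [{"x":0.007,"y":0.428,"z":0.0,"rx":0,"ry":0,"rz":-73.7,"grip":-0.15},{"x":0.007,"y":0.428,"z":0.0,"rx":0,"ry":0,"rz":-73.7,"grip":-0.15},{"x":0.007,"y":0.428,"z":0.0,"rx":0,"ry":0,"rz":-73.7,"grip":-0.15},{"x":0.007,"y":0.428,"z":0.0,"rx":0,"ry":0,"rz":-73.7,"grip":-0.15},{"x":0.007,"y":0.428,"z":0.0,"rx":0,"ry":0,"rz":-73.7,"grip":-0.15},{"x":0.007,"y":0.428,"z":0.0,"rx":0,"ry":0,"rz":-73.7,"grip":-0.15},{"x":0.007,"y":0.428,"z":0.0,"rx":0,"ry":0,"rz":-73.7,"grip":-0.15},{"x":0.007,"y":0.428,"z":0.0,"rx":0,"ry":0,"rz":-73.7,"grip":-0.15},{"x":0.007,"y":0.428,"z":0.0,"rx":0,"ry":0,"rz":-73.7,"grip":-0.15},{"x":0.007,"y":0.428,"z":0.0,"rx":0,"ry":0,"rz":-73.7,"grip":-0.15},{"x":0.007,"y":0.428,"z":0.0,"rx":0,"ry":0,"rz":-73.7,"grip":-0.15},{"x":0.007,"y":0.428,"z":0.0,"rx":0,"ry":0,"rz":-73.7,"grip":-0.15}]}}

```text
t: 20.48
position: [456.0, 192.4, 200.0]
tool_rot: [0.0, 0.709, 0.706, 0.001]
force: [-0.3, -0.2, -0.5]
width: 0.577
gripper_force: 0.0
```

Call:
{"op": "step_arm", "data": {"rows": [{"x":0,"y":0,"z":0,"rx":0,"ry":0,"rz":0,"grip":-0.15},{"x":0,"y":0,"z":0,"rx":0,"ry":0,"rz":0,"grip":-0.15},{"x":0,"y":0,"z":0,"rx":0,"ry":0,"rz":0,"grip":-0.15}]}}

```text
t: 20.73
position: [456.3, 189.4, 199.4]
tool_rot: [0.0, 0.707, 0.708, -0.0]
force: [0.4, 0.4, 0.9]
width: 0.573
gripper_force: 0.0
```

```bash
python3 - <<'E'
from h import *
print(monitor.get_state()["position"],monitor.get_state()["tool_rot"])
c=cam("wrist");im=viewer.camera("wrist");np.save("w5.npy",c,allow_pickle=True)
print(proj(c,[[459,270,37],[454,277,50]]))
cv2.imwrite("pics/w5full.png",im[:,:,::-1])
cv2.imwrite("pics/w5.png",cv2.resize(im[0:240,180:480,::-1],None,fx=2.5,fy=2.5,interpolation=cv2.INTER_CUBIC))
E
```

```text
[456.32395781 189.4391175  199.43318473] [ 2.95652739e-04  7.06660196e-01  7.07553020e-01 -5.61389013e-05]
[[327.  130.4]
 [321.4 121.8]]
```

View pics/w5.png

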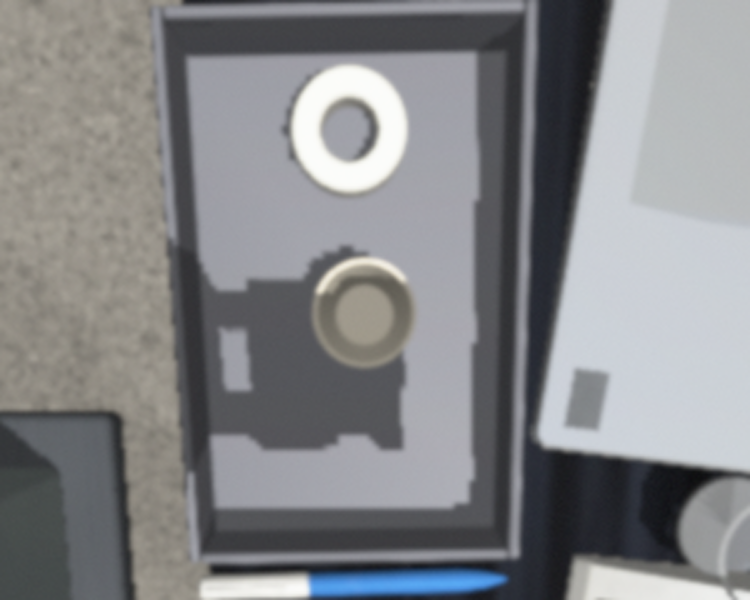

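```bash
python3 - <<'E'
from h import *
c=np.load("w5.npy",allow_pickle=True).item()
f=lambda x,y,z:unp(c,180+(x+.5)/2.5-.5,(y+.5)/2.5-.5,z)
print("rim",f(363.5,312,37),f(312,312,37),f(415,312,37),f(363.5,256,37),f(363.5,368,37))
print("foot",f(364,313,8))
P=np.array([f(*p,50) for p in[(153,8),(538,0),(517,558),(191,560)]]);print(P,P.mean(0))
E
```

```text
rim [457.2 275.1  37. ] [438.6 275.1  37. ] [475.9 275.1  37. ] [457.2 294.1  37. ] [457.3 255.4  37. ]
foot [457.4 275.4   8. ]
[[390.  367.2  50. ]
 [512.6 369.5  50. ]
 [515.1 186.7  50. ]
 [392.5 185.7  50. ]] [452.55  277.275  50.   ]
```

The crucible rim centre is at (363,312) in the crop, which gives (457.5, 275). I'll grasp it closing along x.

Call:
{"op": "step_arm", "data": {"rows": [{"x":0.001,"y":0.03,"z":0,"rx":0,"ry":0,"rz":0,"grip":-0.15},{"x":0.0015,"y":0.065,"z":0,"rx":0,"ry":0,"rz":0,"grip":-0.15},{"x":0.0015,"y":0.085,"z":-0.01,"rx":0,"ry":0,"rz":0,"grip":-0.15},{"x":0.0015,"y":0.085,"z":-0.03,"rx":0,"ry":0,"rz":0,"grip":-0.15},{"x":0.0015,"y":0.085,"z":-0.06,"rx":0,"ry":0,"rz":0,"grip":-0.15},{"x":0.0015,"y":0.085,"z":-0.09,"rx":0,"ry":0,"rz":0,"grip":-0.15},{"x":0.0015,"y":0.085,"z":-0.12,"rx":0,"ry":0,"rz":0,"grip":-0.15},{"x":0.0015,"y":0.085,"z":-0.145,"rx":0,"ry":0,"rz":0,"grip":-0.15},{"x":0.0015,"y":0.085,"z":-0.165,"rx":0,"ry":0,"rz":0,"grip":-0.15},{"x":0.0015,"y":0.085,"z":-0.177,"rx":0,"ry":0,"rz":0,"grip":-0.15},{"x":0.0015,"y":0.085,"z":-0.183,"rx":0,"ry":0,"rz":0,"grip":-0.15},{"x":0.0015,"y":0.085,"z":-0.185,"rx":0,"ry":0,"rz":0,"grip":-0.15}]}}

```text
t: 21.78
position: [457.8, 274.1, 13.7]
tool_rot: [-0.0, 0.707, 0.707, -0.0]
force: [0.2, -0.6, 0.5]
width: 0.577
gripper_force: 0.0
```

Call:
{"op": "step_arm", "data": {"rows": [{"x":0,"y":0,"z":0,"rx":0,"ry":0,"rz":0,"grip":0},{"x":0,"y":0,"z":0,"rx":0,"ry":0,"rz":0,"grip":0.1},{"x":0,"y":0,"z":0,"rx":0,"ry":0,"rz":0,"grip":0.2},{"x":0,"y":0,"z":0,"rx":0,"ry":0,"rz":0,"grip":0.3},{"x":0,"y":0,"z":0,"rx":0,"ry":0,"rz":0,"grip":0.4},{"x":0,"y":0,"z":0,"rx":0,"ry":0,"rz":0,"grip":0.4},{"x":0,"y":0,"z":0,"rx":0,"ry":0,"rz":0,"grip":0.4},{"x":0,"y":0,"z":0,"rx":0,"ry":0,"rz":0,"grip":0.4}], "squeeze": 8}}

```text
t: 22.45
position: [458.7, 275.3, 15.1]
tool_rot: [0.0, 0.707, 0.707, 0.001]
force: [-0.3, -0.2, 7.0]
width: 0.39
gripper_force: 8.0
```

Call:
{"op": "step_arm", "data": {"rows": [{"x":0,"y":0,"z":0.005,"rx":0,"ry":0,"rz":0,"grip":0.4},{"x":0,"y":0,"z":0.015,"rx":0,"ry":0,"rz":0,"grip":0.4},{"x":0,"y":0,"z":0.035,"rx":0,"ry":0,"rz":0,"grip":0.4},{"x":0,"y":0,"z":0.06,"rx":0,"ry":0,"rz":0,"grip":0.4},{"x":0,"y":0,"z":0.08,"rx":0,"ry":0,"rz":0,"grip":0.4},{"x":0,"y":0,"z":0.09,"rx":0,"ry":0,"rz":0,"grip":0.4},{"x":0,"y":-0.01,"z":0.09,"rx":0,"ry":0,"rz":2,"grip":0.4},{"x":0,"y":-0.03,"z":0.09,"rx":0,"ry":0,"rz":5,"grip":0.4},{"x":0,"y":-0.06,"z":0.09,"rx":0,"ry":0,"rz":10,"grip":0.4},{"x":0,"y":-0.095,"z":0.09,"rx":0,"ry":0,"rz":15,"grip":0.4},{"x":0,"y":-0.13,"z":0.09,"rx":0,"ry":0,"rz":20,"grip":0.4},{"x":0,"y":-0.165,"z":0.09,"rx":0,"ry":0,"rz":25,"grip":0.4}]}}

```text
t: 23.45
position: [457.0, 108.7, 103.9]
tool_rot: [-0.0, 0.535, 0.845, -0.0]
force: [0.1, -0.2, -1.5]
width: 0.385
gripper_force: 8.0
```

Call:
{"op": "step_arm", "data": {"rows": [{"x":0,"y":-0.03,"z":0,"rx":0,"ry":0,"rz":2,"grip":0.4},{"x":-0.001,"y":-0.055,"z":0,"rx":0,"ry":0,"rz":4,"grip":0.4},{"x":-0.0013,"y":-0.073,"z":0,"rx":0,"ry":0,"rz":4,"grip":0.4},{"x":-0.0013,"y":-0.081,"z":0,"rx":0,"ry":0,"rz":4,"grip":0.4},{"x":-0.0013,"y":-0.0833,"z":0,"rx":0,"ry":0,"rz":4,"grip":0.4},{"x":-0.0013,"y":-0.0833,"z":0,"rx":0,"ry":0,"rz":4,"grip":0.4},{"x":-0.0013,"y":-0.0833,"z":0,"rx":0,"ry":0,"rz":4,"grip":0.4},{"x":-0.0013,"y":-0.0833,"z":0,"rx":0,"ry":0,"rz":4,"grip":0.4}]}}

```text
t: 24.12
position: [456.4, 27.7, 104.0]
tool_rot: [-0.0, 0.507, 0.862, 0.0]
force: [0.6, -0.1, -0.5]
width: 0.39
gripper_force: 8.0
```

```bash
python3 - <<'E'
from h import *
s=monitor.get_state();print(s["position"],s["tool_rot"],s["width"],s["gripper_force"])
c=cam("wrist");im=viewer.camera("wrist")
tc=proj(c,[[509.0,56.9,12],[480.5,-89.7,12],[390.8,-72.0,12],[419.1,73.9,12]]);print(tc)
sc=viewer.camera("scene")
cv2.imwrite("pics/w6.png",np.hstack([im[:,100:500],cv2.resize(sc[210:330,250:350],(400,480),interpolation=cv2.INTER_CUBIC)])[:,:,::-1])
E
```

```text
[456.36962742  27.65420449 103.98224823] [-2.25068870e-04  5.07005122e-01  8.61943009e-01  6.65466428e-05] 0.3898951693376854 8.00000724804704
[[401.3 237.1]
 [282.7 363.2]
 [195.6 301.3]
 [310.2 160.5]]
```

View pics/w6.png

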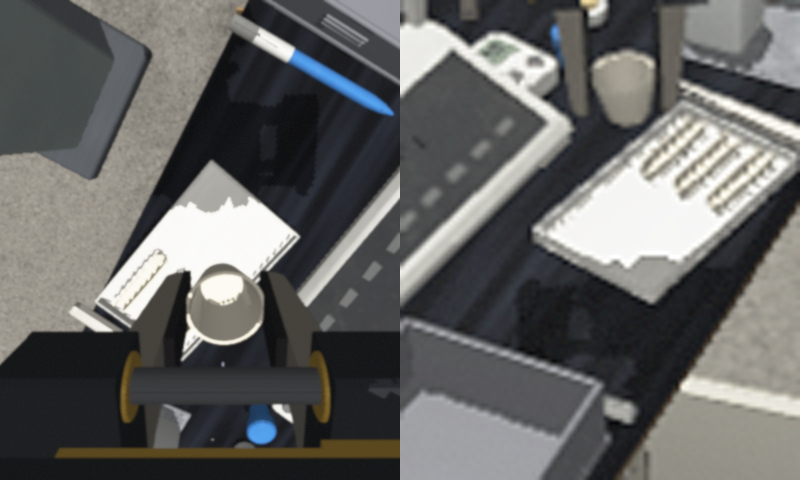

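The crucible is held upright. The tray corners in the wrist view, at (299,236), (212,160) and (97,300), match the prediction. I'll lower it.

Call:
{"op": "step_arm", "data": {"rows": [{"x":0,"y":0,"z":-0.015,"rx":0,"ry":0,"rz":0,"grip":0.4},{"x":0,"y":0,"z":-0.035,"rx":0,"ry":0,"rz":0,"grip":0.4},{"x":0,"y":0,"z":-0.055,"rx":0,"ry":0,"rz":0,"grip":0.4},{"x":0,"y":0,"z":-0.07,"rx":0,"ry":0,"rz":0,"grip":0.4},{"x":0,"y":0,"z":-0.08,"rx":0,"ry":0,"rz":0,"grip":0.4},{"x":0,"y":0,"z":-0.087,"rx":0,"ry":0,"rz":0,"grip":0.4},{"x":0,"y":0,"z":-0.09,"rx":0,"ry":0,"rz":0,"grip":0.4},{"x":0,"y":0,"z":-0.092,"rx":0,"ry":0,"rz":0,"grip":0.4},{"x":0,"y":0,"z":-0.0935,"rx":0,"ry":0,"rz":0,"grip":0.4},{"x":0,"y":0,"z":-0.0945,"rx":0,"ry":0,"rz":0,"grip":0.4},{"x":0,"y":0,"z":-0.095,"rx":0,"ry":0,"rz":0,"grip":0.4},{"x":0,"y":0,"z":-0.095,"rx":0,"ry":0,"rz":0,"grip":0.4}]}}

```text
t: 25.22
position: [457.4, 26.3, 10.2]
tool_rot: [0.001, 0.507, 0.862, 0.0]
force: [-2.1, -0.2, 4.8]
width: 0.386
gripper_force: 8.0
```

Call:
{"op": "step_arm", "data": {"rows": [{"x":0,"y":0,"z":-0.0005,"rx":0,"ry":0,"rz":0,"grip":0.4},{"x":0,"y":0,"z":-0.0005,"rx":0,"ry":0,"rz":0,"grip":0.4}]}}

```text
t: 25.38
position: [457.6, 26.1, 10.1]
tool_rot: [0.001, 0.507, 0.862, -0.0]
force: [-2.8, -1.0, 7.8]
width: 0.388
gripper_force: 8.0
```

Call:
{"op": "step_arm", "data": {"rows": [{"x":0,"y":0,"z":0,"rx":0,"ry":0,"rz":0,"grip":0.18},{"x":0,"y":0,"z":0,"rx":0,"ry":0,"rz":0,"grip":0.1},{"x":0,"y":0,"z":0,"rx":0,"ry":0,"rz":0,"grip":0.06},{"x":0,"y":0,"z":0,"rx":0,"ry":0,"rz":0,"grip":0.06},{"x":0,"y":0,"z":0.003,"rx":0,"ry":0,"rz":0,"grip":0.06},{"x":0,"y":0,"z":0.01,"rx":0,"ry":0,"rz":0,"grip":0.06},{"x":0,"y":0,"z":0.025,"rx":0,"ry":0,"rz":0,"grip":0.06},{"x":0,"y":0,"z":0.05,"rx":0,"ry":0,"rz":0,"grip":0.06},{"x":0,"y":0,"z":0.09,"rx":0,"ry":0,"rz":0,"grip":0.06},{"x":0,"y":0,"z":0.13,"rx":0,"ry":0,"rz":0,"grip":0.06},{"x":0,"y":0,"z":0.165,"rx":0,"ry":0,"rz":0,"grip":0.06},{"x":0,"y":0,"z":0.17,"rx":0,"ry":0,"rz":0,"grip":0.06}]}}

```text
t: 26.38
position: [460.6, 25.9, 186.4]
tool_rot: [0.006, 0.507, 0.862, 0.002]
force: [0.4, -0.6, -0.4]
width: 0.466
gripper_force: 0.0
```

Call:
{"op": "step_arm", "data": {"rows": [{"x":-0.0082,"y":-0.3397,"z":0.0,"rx":0,"ry":0,"rz":61.7,"grip":0.06},{"x":-0.0082,"y":-0.3397,"z":0.0,"rx":0,"ry":0,"rz":61.7,"grip":0.06},{"x":-0.0082,"y":-0.3397,"z":0.0,"rx":0,"ry":0,"rz":61.7,"grip":0.06},{"x":-0.0082,"y":-0.3397,"z":0.0,"rx":0,"ry":0,"rz":61.7,"grip":0.06},{"x":-0.0082,"y":-0.3397,"z":0.0,"rx":0,"ry":0,"rz":61.7,"grip":0.06},{"x":-0.0082,"y":-0.3397,"z":0.0,"rx":0,"ry":0,"rz":61.7,"grip":0.06},{"x":-0.0082,"y":-0.3397,"z":0.0,"rx":0,"ry":0,"rz":61.7,"grip":0.06},{"x":-0.0082,"y":-0.3397,"z":0.0,"rx":0,"ry":0,"rz":61.7,"grip":0.06},{"x":-0.0082,"y":-0.3397,"z":0.0,"rx":0,"ry":0,"rz":61.7,"grip":0.06},{"x":-0.0082,"y":-0.3397,"z":0.0,"rx":0,"ry":0,"rz":61.7,"grip":0.06},{"x":-0.0082,"y":-0.3397,"z":0.0,"rx":0,"ry":0,"rz":61.7,"grip":0.06},{"x":-0.0082,"y":-0.3397,"z":0.0,"rx":0,"ry":0,"rz":61.7,"grip":0.06}]}}

```text
t: 27.38
position: [448.0, -312.6, 178.1]
tool_rot: [-0.0, -0.005, 1.0, 0.001]
force: [-0.0, 0.2, -0.8]
width: 0.471
gripper_force: 0.0
```

```bash
python3 - <<'E'
from h import *
s=monitor.get_state();print(s["position"],s["tool_rot"],s["width"],s["gripper_force"])
a=viewer.camera("top");sc=viewer.camera("scene")
cv2.imwrite("pics/t7.png",np.hstack([cv2.resize(a[210:290,280:400],(480,320),interpolation=cv2.INTER_CUBIC),cv2.resize(sc[220:300,270:350],(320,320),interpolation=cv2.INTER_CUBIC)])[:,:,::-1])
E
```

```text
[ 447.99101928 -312.63113944  178.14596104] [-3.01047847e-04 -4.90095429e-03  9.99987764e-01  6.01715440e-04] 0.47104458821351824 0.0
```

View pics/t7.png

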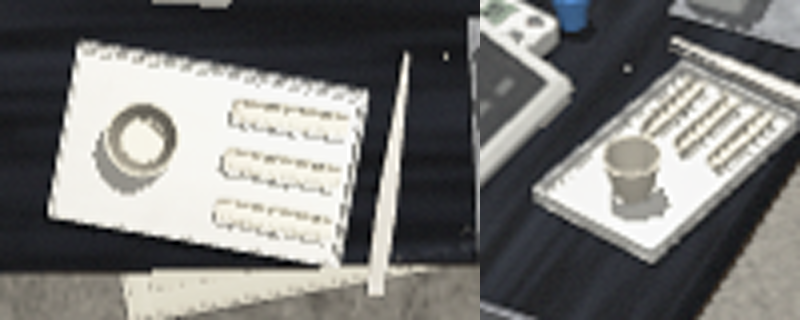

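The crucible stands upright in the empty half of the tray at (141,140), and the boats are untouched. Now I'll fetch the lid.

Call:
{"op": "step_arm", "data": {"rows": [{"x":0,"y":0,"z":-0.03,"rx":0,"ry":0,"rz":0,"grip":0.06},{"x":0,"y":0,"z":-0.065,"rx":0,"ry":0,"rz":0,"grip":0.06},{"x":0,"y":0,"z":-0.1,"rx":0,"ry":0,"rz":0,"grip":0.06},{"x":0,"y":0,"z":-0.13,"rx":0,"ry":0,"rz":0,"grip":0.06},{"x":0,"y":0,"z":-0.148,"rx":0,"ry":0,"rz":0,"grip":0.06},{"x":0,"y":0,"z":-0.155,"rx":0,"ry":0,"rz":0,"grip":0.06},{"x":0,"y":0,"z":-0.1585,"rx":0,"ry":0,"rz":0,"grip":0.06},{"x":0,"y":0,"z":-0.1585,"rx":0,"ry":0,"rz":0,"grip":0.3},{"x":0,"y":0,"z":-0.1585,"rx":0,"ry":0,"rz":0,"grip":0.55},{"x":0,"y":0,"z":-0.1585,"rx":0,"ry":0,"rz":0,"grip":0.75},{"x":0,"y":0,"z":-0.1585,"rx":0,"ry":0,"rz":0,"grip":1},{"x":0,"y":0,"z":-0.1585,"rx":0,"ry":0,"rz":0,"grip":1}], "squeeze": 30}}

```text
t: 28.48
position: [448.8, -313.6, 21.1]
tool_rot: [0.001, -0.006, 1.0, -0.001]
force: [0.1, 0.1, -1.0]
width: 0.129
gripper_force: 0.0
```

Call:
{"op": "step_arm", "data": {"rows": [{"x":0,"y":0,"z":0,"rx":0,"ry":0,"rz":0,"grip":1},{"x":0,"y":0,"z":0,"rx":0,"ry":0,"rz":0,"grip":1},{"x":0,"y":0,"z":0,"rx":0,"ry":0,"rz":0,"grip":1},{"x":0,"y":0,"z":0,"rx":0,"ry":0,"rz":0,"grip":1}]}}

```text
t: 28.82
position: [448.8, -313.6, 21.0]
tool_rot: [0.0, -0.006, 1.0, -0.0]
force: [-0.5, 0.8, 6.5]
width: 0.109
gripper_force: 30.0
```

Call:
{"op": "step_arm", "data": {"rows": [{"x":0,"y":0,"z":0.01,"rx":0,"ry":0,"rz":0,"grip":1},{"x":0,"y":0,"z":0.03,"rx":0,"ry":0,"rz":0,"grip":1},{"x":0,"y":0,"z":0.065,"rx":0,"ry":0,"rz":0,"grip":1},{"x":0,"y":0,"z":0.1,"rx":0,"ry":0,"rz":0,"grip":1},{"x":0,"y":0,"z":0.13,"rx":0,"ry":0,"rz":0,"grip":1},{"x":0,"y":0,"z":0.148,"rx":0,"ry":0,"rz":0,"grip":1},{"x":0,"y":0.005,"z":0.151,"rx":0,"ry":0,"rz":0,"grip":1},{"x":0,"y":0.025,"z":0.151,"rx":0,"ry":0,"rz":0,"grip":1},{"x":0.001,"y":0.055,"z":0.151,"rx":0,"ry":0,"rz":0,"grip":1},{"x":0.001,"y":0.09,"z":0.151,"rx":0,"ry":0,"rz":0,"grip":1},{"x":0.001,"y":0.125,"z":0.151,"rx":0,"ry":0,"rz":0,"grip":1},{"x":0.002,"y":0.16,"z":0.151,"rx":0,"ry":0,"rz":0,"grip":1}]}}

```text
t: 29.82
position: [448.7, -150.7, 169.2]
tool_rot: [-0.001, -0.006, 1.0, 0.001]
force: [-0.4, 0.4, -1.3]
width: 0.103
gripper_force: 30.0
```

Call:
{"op": "step_arm", "data": {"rows": [{"x":0,"y":0.035,"z":0,"rx":0,"ry":0,"rz":0,"grip":1},{"x":0,"y":0.07,"z":0,"rx":0,"ry":0,"rz":0,"grip":1},{"x":0.001,"y":0.105,"z":0,"rx":0,"ry":0,"rz":0,"grip":1},{"x":0.001,"y":0.14,"z":0,"rx":0,"ry":0,"rz":0,"grip":1},{"x":0.001,"y":0.175,"z":0,"rx":0,"ry":0,"rz":0,"grip":1},{"x":0.002,"y":0.21,"z":0,"rx":0,"ry":0,"rz":0,"grip":1},{"x":0.002,"y":0.245,"z":0,"rx":0,"ry":0,"rz":0,"grip":1},{"x":0.003,"y":0.28,"z":0,"rx":0,"ry":0,"rz":0,"grip":1},{"x":0.0033,"y":0.315,"z":0,"rx":0,"ry":0,"rz":0,"grip":1},{"x":0.0033,"y":0.35,"z":0,"rx":0,"ry":0,"rz":0,"grip":1},{"x":0.0033,"y":0.38,"z":0,"rx":0,"ry":0,"rz":0,"grip":1},{"x":0.0033,"y":0.405,"z":0,"rx":0,"ry":0,"rz":0,"grip":1}]}}

```text
t: 30.82
position: [451.6, 254.0, 169.2]
tool_rot: [-0.002, -0.007, 1.0, -0.0]
force: [-0.4, -0.7, -1.2]
width: 0.103
gripper_force: 30.0
```

Call:
{"op": "step_arm", "data": {"rows": [{"x":0,"y":0.015,"z":0,"rx":0,"ry":0,"rz":0,"grip":1},{"x":0,"y":0.023,"z":0,"rx":0,"ry":0,"rz":0,"grip":1},{"x":0,"y":0.025,"z":0,"rx":0,"ry":0,"rz":0,"grip":1},{"x":0,"y":0.025,"z":0,"rx":0,"ry":0,"rz":0,"grip":1},{"x":0,"y":0.025,"z":-0.02,"rx":0,"ry":0,"rz":0,"grip":1},{"x":0,"y":0.025,"z":-0.045,"rx":0,"ry":0,"rz":0,"grip":1},{"x":0,"y":0.025,"z":-0.07,"rx":0,"ry":0,"rz":0,"grip":1},{"x":0,"y":0.025,"z":-0.085,"rx":0,"ry":0,"rz":0,"grip":1},{"x":0,"y":0.025,"z":-0.093,"rx":0,"ry":0,"rz":0,"grip":1},{"x":0,"y":0.025,"z":-0.095,"rx":0,"ry":0,"rz":0,"grip":1},{"x":0,"y":0.025,"z":-0.095,"rx":0,"ry":0,"rz":0,"grip":1},{"x":0,"y":0.025,"z":-0.095,"rx":0,"ry":0,"rz":0,"grip":1}]}}

```text
t: 31.82
position: [454.6, 276.9, 77.3]
tool_rot: [0.001, -0.006, 1.0, 0.0]
force: [-0.7, -0.5, -1.0]
width: 0.104
gripper_force: 30.0
```

Call:
{"op": "step_arm", "data": {"rows": [{"x":0,"y":0,"z":-0.003,"rx":0,"ry":0,"rz":0,"grip":1},{"x":0,"y":0,"z":-0.006,"rx":0,"ry":0,"rz":0,"grip":1},{"x":0,"y":0,"z":-0.009,"rx":0,"ry":0,"rz":0,"grip":1},{"x":0,"y":0,"z":-0.011,"rx":0,"ry":0,"rz":0,"grip":1},{"x":0,"y":0,"z":-0.013,"rx":0,"ry":0,"rz":0,"grip":1},{"x":0,"y":0,"z":-0.0145,"rx":0,"ry":0,"rz":0,"grip":1},{"x":0,"y":0,"z":-0.0155,"rx":0,"ry":0,"rz":0,"grip":1},{"x":0,"y":0,"z":-0.0155,"rx":0,"ry":0,"rz":0,"grip":1},{"x":0,"y":0,"z":-0.0155,"rx":0,"ry":0,"rz":0,"grip":1}]}}

```text
t: 32.57
position: [453.5, 277.0, 62.0]
tool_rot: [-0.0, -0.006, 1.0, -0.0]
force: [-5.7, -2.7, 10.4]
width: 0.104
gripper_force: 30.0
```

Call:
{"op": "step_arm", "data": {"rows": [{"x":0,"y":0,"z":0,"rx":0,"ry":0,"rz":0,"grip":0.75},{"x":0,"y":0,"z":0,"rx":0,"ry":0,"rz":0,"grip":0.5},{"x":0,"y":0,"z":0,"rx":0,"ry":0,"rz":0,"grip":0.3},{"x":0,"y":0,"z":0,"rx":0,"ry":0,"rz":0,"grip":0.3},{"x":0,"y":0,"z":0.01,"rx":0,"ry":0,"rz":0,"grip":0.3},{"x":0,"y":0,"z":0.04,"rx":0,"ry":0,"rz":0,"grip":0.3},{"x":0,"y":0,"z":0.08,"rx":0,"ry":0,"rz":0,"grip":0.3},{"x":0,"y":0,"z":0.115,"rx":0,"ry":0,"rz":0,"grip":0.3},{"x":0,"y":-0.02,"z":0.12,"rx":0,"ry":0,"rz":-6,"grip":0},{"x":0,"y":-0.06,"z":0.12,"rx":0,"ry":0,"rz":-13,"grip":-0.2},{"x":0,"y":-0.1,"z":0.12,"rx":0,"ry":0,"rz":-20,"grip":-0.3},{"x":0,"y":-0.14,"z":0.12,"rx":0,"ry":0,"rz":-27,"grip":-0.39}]}}

```text
t: 33.57
position: [453.6, 135.8, 181.7]
tool_rot: [0.001, 0.23, 0.973, 0.0]
force: [-0.2, -0.4, 0.6]
width: 0.618
gripper_force: 0.0
```

Call:
{"op": "step_arm", "data": {"rows": [{"x":-0.0476,"y":-0.3168,"z":0,"rx":0,"ry":0,"rz":-63.7,"grip":-0.39},{"x":-0.0476,"y":-0.3168,"z":0,"rx":0,"ry":0,"rz":-63.7,"grip":-0.39},{"x":-0.0476,"y":-0.3168,"z":0,"rx":0,"ry":0,"rz":-63.7,"grip":-0.39},{"x":-0.0476,"y":-0.3168,"z":0,"rx":0,"ry":0,"rz":-63.7,"grip":-0.39},{"x":-0.0476,"y":-0.3168,"z":0,"rx":0,"ry":0,"rz":-63.7,"grip":-0.39},{"x":-0.0476,"y":-0.3168,"z":0,"rx":0,"ry":0,"rz":-63.7,"grip":-0.39},{"x":-0.0476,"y":-0.3168,"z":0,"rx":0,"ry":0,"rz":-63.7,"grip":-0.39},{"x":-0.0476,"y":-0.3168,"z":0,"rx":0,"ry":0,"rz":-63.7,"grip":-0.39},{"x":-0.0476,"y":-0.3168,"z":0,"rx":0,"ry":0,"rz":-63.7,"grip":-0.39},{"x":-0.0476,"y":-0.3168,"z":0,"rx":0,"ry":0,"rz":-63.7,"grip":-0.39},{"x":-0.0476,"y":-0.3168,"z":0,"rx":0,"ry":0,"rz":-63.7,"grip":-0.39},{"x":-0.0476,"y":-0.3168,"z":0,"rx":0,"ry":0,"rz":-63.7,"grip":-0.39}]}}

```text
t: 34.57
position: [406.1, -179.2, 180.8]
tool_rot: [0.0, 0.706, 0.708, 0.0]
force: [0.1, 0.0, -0.9]
width: 0.693
gripper_force: 0.0
```

```bash
python3 - <<'E'
from h import *
s=monitor.get_state();print(s["position"],s["tool_rot"],s["width"])
a=viewer.camera("top");sc=viewer.camera("scene");w=viewer.camera("wrist")
cv2.imwrite("pics/w8.png",w[:,:,::-1])
cv2.imwrite("pics/t8.png",a[:,:,::-1]);cv2.imwrite("pics/s8.png",sc[:,:,::-1])
A=cv2.resize(a[205:293,125:245],(480,352),interpolation=cv2.INTER_CUBIC)
S=cv2.resize(sc[270:390,195:315],(300,300),interpolation=cv2.INTER_CUBIC)
S=cv2.copyMakeBorder(S,0,52,0,0,0)
o=np.hstack([A,S]); W=cv2.resize(w[100:400,150:470],(256,240)); W=cv2.copyMakeBorder(W,0,0,0,780-256,0)
cv2.imwrite("pics/c8.png",np.vstack([o,W])[:,:,::-1])
E
```

```text
[ 406.11884885 -179.17124012  180.82426363] [4.21033309e-05 7.05798491e-01 7.08412647e-01 9.66139283e-05] 0.6928337359183777
```

View pics/c8.png

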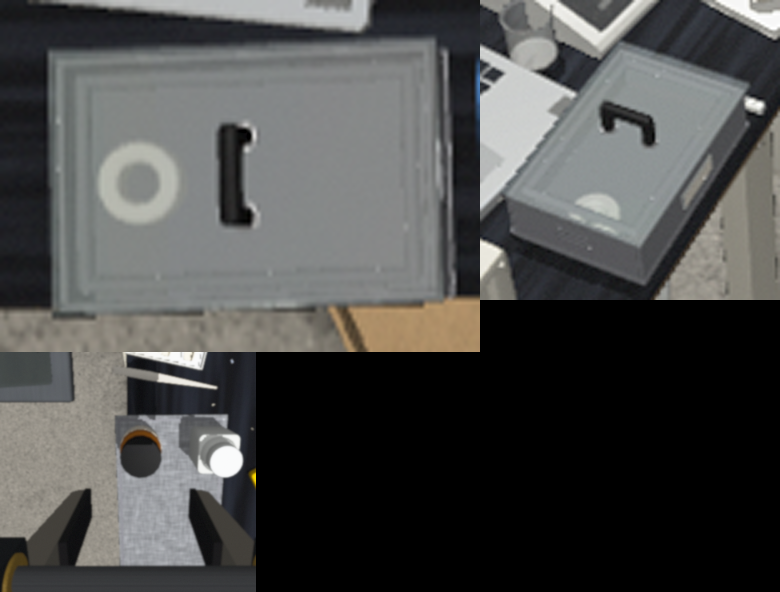

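The lid edges and handle are at the same pixels as at the start, so it is seated. The bottle and jar still stand on the mat. I'll take the jar now and check the seating numerically as well.

Call:
{"op": "step_arm", "data": {"rows": [{"x":0,"y":0,"z":-0.03,"rx":0,"ry":0,"rz":0,"grip":-0.39},{"x":0,"y":0,"z":-0.065,"rx":0,"ry":0,"rz":0,"grip":-0.39},{"x":0,"y":0,"z":-0.1,"rx":0,"ry":0,"rz":0,"grip":-0.39},{"x":0,"y":0,"z":-0.13,"rx":0,"ry":0,"rz":0,"grip":-0.39},{"x":0,"y":0,"z":-0.15,"rx":0,"ry":0,"rz":0,"grip":-0.39},{"x":0,"y":0,"z":-0.159,"rx":0,"ry":0,"rz":0,"grip":-0.39},{"x":0,"y":0,"z":-0.1625,"rx":0,"ry":0,"rz":0,"grip":-0.39},{"x":0,"y":0,"z":-0.1625,"rx":0,"ry":0,"rz":0,"grip":-0.2},{"x":0,"y":0,"z":-0.1625,"rx":0,"ry":0,"rz":0,"grip":0},{"x":0,"y":0,"z":-0.1625,"rx":0,"ry":0,"rz":0,"grip":0.2},{"x":0,"y":0,"z":-0.1625,"rx":0,"ry":0,"rz":0,"grip":0.2},{"x":0,"y":0,"z":-0.1625,"rx":0,"ry":0,"rz":0,"grip":0.2}], "squeeze": 14}}

```text
t: 35.72
position: [407.2, -180.7, 19.6]
tool_rot: [0.002, 0.707, 0.707, 0.0]
force: [0.7, 1.4, 7.2]
width: 0.517
gripper_force: 14.0
```

Call:
{"op": "step_arm", "data": {"rows": [{"x":0,"y":0,"z":0,"rx":0,"ry":0,"rz":0,"grip":0.2},{"x":0,"y":0,"z":0,"rx":0,"ry":0,"rz":0,"grip":0.2},{"x":0,"y":0,"z":0,"rx":0,"ry":0,"rz":0,"grip":0.2}]}}

```text
t: 35.97
position: [407.2, -180.7, 19.6]
tool_rot: [0.001, 0.707, 0.707, 0.0]
force: [0.1, 0.6, 6.7]
width: 0.521
gripper_force: 14.0
```

```bash
python3 - <<'E'
from h import *
g=lambda p:np.float32(cv2.imread(p,0))
# handle region and lid corner patches, before vs after
for n,p,q,rs in (("top","pics/top0.png","pics/t8.png",[(235,262,176,190),(212,232,160,236)]),("scene","pics/scene0.png","pics/s8.png",[(305,335,240,266),(345,388,205,262),(285,312,283,308)])):
    a,b=g(p),g(q)
    for (r0,r1,c0,c1) in rs:
        A,B=a[r0:r1,c0:c1],b[r0:r1,c0:c1]
        print(n,r0,c0,cv2.phaseCorrelate(A,B),"absdiff",np.abs(A-B).mean())
E
```

```text
top 235 176 ((0.5439176056603863, 0.3829165115795057), 0.9471567071514365) absdiff 12.886244
top 212 160 ((-0.045453874869302524, -0.012975184155743946), 1.0075160862505437) absdiff 2.4848685
scene 305 240 ((0.600035333394711, -0.27629186404070083), 0.9828409813068532) absdiff 17.27564
scene 345 205 ((-0.08032225169491625, 0.2830178412638453), 0.8989904410750778) absdiff 2.761322
scene 285 283 ((0.6117089712687367, 0.5417425686632971), 0.9591262481830738) absdiff 4.2414813
```

Call:
{"op": "step_arm", "data": {"rows": [{"x":0,"y":0,"z":0.015,"rx":0,"ry":0,"rz":0,"grip":0.2},{"x":0,"y":0,"z":0.045,"rx":0,"ry":0,"rz":0,"grip":0.2},{"x":0,"y":0,"z":0.085,"rx":0,"ry":0,"rz":0,"grip":0.2},{"x":0,"y":0.005,"z":0.12,"rx":0,"ry":0,"rz":0,"grip":0.2},{"x":0.001,"y":0.02,"z":0.145,"rx":0,"ry":0,"rz":0,"grip":0.2},{"x":0.004,"y":0.05,"z":0.152,"rx":0,"ry":0,"rz":0,"grip":0.2},{"x":0.007,"y":0.085,"z":0.152,"rx":0,"ry":0,"rz":0,"grip":0.2},{"x":0.01,"y":0.125,"z":0.152,"rx":0,"ry":0,"rz":0,"grip":0.2},{"x":0.014,"y":0.165,"z":0.152,"rx":0,"ry":0,"rz":0,"grip":0.2},{"x":0.018,"y":0.205,"z":0.152,"rx":0,"ry":0,"rz":0,"grip":0.2},{"x":0.022,"y":0.245,"z":0.152,"rx":0,"ry":0,"rz":0,"grip":0.2},{"x":0.026,"y":0.285,"z":0.152,"rx":0,"ry":0,"rz":0,"grip":0.2}]}}

```text
t: 36.97
position: [431.7, 107.1, 170.5]
tool_rot: [0.0, 0.707, 0.707, 0.0]
force: [0.5, 0.6, -1.0]
width: 0.514
gripper_force: 14.0
```

Call:
{"op": "step_arm", "data": {"rows": [{"x":0.003,"y":0.035,"z":0,"rx":0,"ry":0,"rz":0,"grip":0.2},{"x":0.005,"y":0.07,"z":0,"rx":0,"ry":0,"rz":0,"grip":0.2},{"x":0.0065,"y":0.095,"z":0,"rx":0,"ry":0,"rz":0,"grip":0.2},{"x":0.0065,"y":0.107,"z":0,"rx":0,"ry":0,"rz":0,"grip":0.2},{"x":0.0065,"y":0.11,"z":-0.01,"rx":0,"ry":0,"rz":0,"grip":0.2},{"x":0.0065,"y":0.11,"z":-0.03,"rx":0,"ry":0,"rz":0,"grip":0.2},{"x":0.0065,"y":0.11,"z":-0.055,"rx":0,"ry":0,"rz":0,"grip":0.2},{"x":0.0065,"y":0.11,"z":-0.075,"rx":0,"ry":0,"rz":0,"grip":0.2},{"x":0.0065,"y":0.11,"z":-0.088,"rx":0,"ry":0,"rz":0,"grip":0.2},{"x":0.0065,"y":0.11,"z":-0.094,"rx":0,"ry":0,"rz":0,"grip":0.2},{"x":0.0065,"y":0.11,"z":-0.096,"rx":0,"ry":0,"rz":0,"grip":0.2},{"x":0.0065,"y":0.11,"z":-0.096,"rx":0,"ry":0,"rz":0,"grip":0.2}]}}

```text
t: 37.97
position: [438.4, 214.6, 73.9]
tool_rot: [-0.0, 0.707, 0.707, -0.0]
force: [0.3, 0.1, -0.4]
width: 0.518
gripper_force: 14.0
```

Call:
{"op": "step_arm", "data": {"rows": [{"x":0,"y":0,"z":0,"rx":0,"ry":0,"rz":0,"grip":0.2},{"x":0,"y":0,"z":0,"rx":0,"ry":0,"rz":0,"grip":0.2},{"x":0,"y":0,"z":0,"rx":0,"ry":0,"rz":0,"grip":0.2}]}}

```text
t: 38.22
position: [439.3, 215.3, 75.1]
tool_rot: [0.001, 0.707, 0.707, 0.001]
force: [1.3, 0.0, -1.6]
width: 0.515
gripper_force: 14.0
```

Call:
{"op": "step_arm", "data": {"rows": [{"x":0,"y":0,"z":-0.0015,"rx":0,"ry":0,"rz":0,"grip":0.2},{"x":0,"y":0,"z":-0.003,"rx":0,"ry":0,"rz":0,"grip":0.2},{"x":0,"y":0,"z":-0.004,"rx":0,"ry":0,"rz":0,"grip":0.2},{"x":0,"y":0,"z":-0.0043,"rx":0,"ry":0,"rz":0,"grip":0.2},{"x":0,"y":0,"z":-0.0043,"rx":0,"ry":0,"rz":0,"grip":0.2},{"x":0,"y":0,"z":-0.0043,"rx":0,"ry":0,"rz":0,"grip":0.2}]}}

```text
t: 38.72
position: [439.0, 215.4, 71.6]
tool_rot: [0.0, 0.707, 0.707, 0.0]
force: [-4.9, -1.6, 12.1]
width: 0.518
gripper_force: 14.0
```

Call:
{"op": "step_arm", "data": {"rows": [{"x":0,"y":0,"z":0.0003,"rx":0,"ry":0,"rz":0,"grip":-0.1},{"x":0,"y":0,"z":0.0003,"rx":0,"ry":0,"rz":0,"grip":-0.3},{"x":0,"y":0,"z":0.0003,"rx":0,"ry":0,"rz":0,"grip":-0.4},{"x":0,"y":0,"z":0.0003,"rx":0,"ry":0,"rz":0,"grip":-0.4},{"x":0,"y":0,"z":0.01,"rx":0,"ry":0,"rz":0,"grip":-0.4},{"x":0,"y":0,"z":0.04,"rx":0,"ry":0,"rz":0,"grip":-0.4},{"x":0,"y":0,"z":0.08,"rx":0,"ry":0,"rz":0,"grip":-0.4},{"x":0,"y":0,"z":0.105,"rx":0,"ry":0,"rz":0,"grip":-0.4},{"x":0.002,"y":-0.015,"z":0.11,"rx":0,"ry":0,"rz":0,"grip":-0.3},{"x":0.006,"y":-0.045,"z":0.11,"rx":0,"ry":0,"rz":0,"grip":-0.3},{"x":0.011,"y":-0.085,"z":0.11,"rx":0,"ry":0,"rz":0,"grip":-0.3},{"x":0.016,"y":-0.125,"z":0.11,"rx":0,"ry":0,"rz":0,"grip":-0.3}]}}

```text
t: 39.72
position: [454.6, 89.3, 180.9]
tool_rot: [0.001, 0.706, 0.708, 0.001]
force: [0.4, -0.6, -0.0]
width: 0.647
gripper_force: 0.0
```

Call:
{"op": "step_arm", "data": {"rows": [{"x":0.005,"y":-0.04,"z":0,"rx":0,"ry":0,"rz":0,"grip":-0.3},{"x":0.01,"y":-0.08,"z":0,"rx":0,"ry":0,"rz":0,"grip":-0.3},{"x":0.015,"y":-0.12,"z":0,"rx":0,"ry":0,"rz":0,"grip":-0.3},{"x":0.02,"y":-0.16,"z":0,"rx":0,"ry":0,"rz":0,"grip":-0.3},{"x":0.025,"y":-0.2,"z":0,"rx":0,"ry":0,"rz":0,"grip":-0.3},{"x":0.03,"y":-0.235,"z":0,"rx":0,"ry":0,"rz":0,"grip":-0.3},{"x":0.034,"y":-0.26,"z":0,"rx":0,"ry":0,"rz":0,"grip":-0.3},{"x":0.0357,"y":-0.27,"z":0,"rx":0,"ry":0,"rz":0,"grip":-0.3},{"x":0.0357,"y":-0.27,"z":0,"rx":0,"ry":0,"rz":0,"grip":-0.3},{"x":0.0357,"y":-0.27,"z":0,"rx":0,"ry":0,"rz":0,"grip":-0.3}]}}

```text
t: 40.55
position: [490.1, -179.1, 179.9]
tool_rot: [-0.0, 0.707, 0.707, 0.0]
force: [-0.2, 0.1, 0.1]
width: 0.647
gripper_force: 0.0
```

Call:
{"op": "step_arm", "data": {"rows": [{"x":0,"y":0,"z":-0.03,"rx":0,"ry":0,"rz":0,"grip":-0.3},{"x":0,"y":0,"z":-0.065,"rx":0,"ry":0,"rz":0,"grip":-0.3},{"x":0,"y":0,"z":-0.1,"rx":0,"ry":0,"rz":0,"grip":-0.3},{"x":0,"y":0,"z":-0.13,"rx":0,"ry":0,"rz":0,"grip":-0.3},{"x":0,"y":0,"z":-0.15,"rx":0,"ry":0,"rz":0,"grip":-0.3},{"x":0,"y":0,"z":-0.157,"rx":0,"ry":0,"rz":0,"grip":-0.3},{"x":0,"y":0,"z":-0.157,"rx":0,"ry":0,"rz":0,"grip":-0.1},{"x":0,"y":0,"z":-0.157,"rx":0,"ry":0,"rz":0,"grip":0.1},{"x":0,"y":0,"z":-0.157,"rx":0,"ry":0,"rz":0,"grip":0.3},{"x":0,"y":0,"z":-0.157,"rx":0,"ry":0,"rz":0,"grip":0.3},{"x":0,"y":0,"z":-0.157,"rx":0,"ry":0,"rz":0,"grip":0.3},{"x":0,"y":0,"z":-0.157,"rx":0,"ry":0,"rz":0,"grip":0.3}], "squeeze": 12}}

```text
t: 41.55
position: [491.5, -180.4, 24.6]
tool_rot: [0.001, 0.707, 0.707, 0.0]
force: [-0.7, 1.4, 7.1]
width: 0.479
gripper_force: 12.0
```

Call:
{"op": "step_arm", "data": {"rows": [{"x":0,"y":0,"z":0.015,"rx":0,"ry":0,"rz":0,"grip":0.3},{"x":0,"y":0,"z":0.045,"rx":0,"ry":0,"rz":0,"grip":0.3},{"x":0,"y":0,"z":0.08,"rx":0,"ry":0,"rz":0,"grip":0.3},{"x":0,"y":0,"z":0.115,"rx":0,"ry":0,"rz":0,"grip":0.3},{"x":0,"y":0.005,"z":0.145,"rx":0,"ry":0,"rz":0,"grip":0.3},{"x":-0.001,"y":0.025,"z":0.16,"rx":0,"ry":0,"rz":0,"grip":0.3},{"x":-0.002,"y":0.055,"z":0.16,"rx":0,"ry":0,"rz":0,"grip":0.3},{"x":-0.004,"y":0.09,"z":0.16,"rx":0,"ry":0,"rz":0,"grip":0.3},{"x":-0.006,"y":0.13,"z":0.16,"rx":0,"ry":0,"rz":0,"grip":0.3},{"x":-0.008,"y":0.17,"z":0.16,"rx":0,"ry":0,"rz":0,"grip":0.3},{"x":-0.01,"y":0.21,"z":0.16,"rx":0,"ry":0,"rz":0,"grip":0.3},{"x":-0.012,"y":0.25,"z":0.16,"rx":0,"ry":0,"rz":0,"grip":0.3}]}}

```text
t: 42.55
position: [477.8, 71.8, 183.3]
tool_rot: [0.0, 0.707, 0.707, 0.0]
force: [-0.3, 0.7, -1.9]
width: 0.475
gripper_force: 12.0
```

Call:
{"op": "step_arm", "data": {"rows": [{"x":-0.002,"y":0.04,"z":0,"rx":0,"ry":0,"rz":0,"grip":0.3},{"x":-0.004,"y":0.08,"z":0,"rx":0,"ry":0,"rz":0,"grip":0.3},{"x":-0.006,"y":0.12,"z":0,"rx":0,"ry":0,"rz":0,"grip":0.3},{"x":-0.008,"y":0.16,"z":0,"rx":0,"ry":0,"rz":0,"grip":0.3},{"x":-0.009,"y":0.195,"z":0,"rx":0,"ry":0,"rz":0,"grip":0.3},{"x":-0.01,"y":0.225,"z":0,"rx":0,"ry":0,"rz":0,"grip":0.3},{"x":-0.011,"y":0.25,"z":0,"rx":0,"ry":0,"rz":0,"grip":0.3},{"x":-0.011,"y":0.263,"z":0,"rx":0,"ry":0,"rz":0,"grip":0.3},{"x":-0.011,"y":0.268,"z":0,"rx":0,"ry":0,"rz":0,"grip":0.3},{"x":-0.011,"y":0.268,"z":0,"rx":0,"ry":0,"rz":0,"grip":0.3},{"x":-0.011,"y":0.268,"z":0,"rx":0,"ry":0,"rz":0,"grip":0.3}]}}

```text
t: 43.47
position: [467.4, 337.1, 182.8]
tool_rot: [0.0, 0.707, 0.707, -0.0]
force: [0.2, -0.9, -0.4]
width: 0.479
gripper_force: 12.0
```

Call:
{"op": "step_arm", "data": {"rows": [{"x":0,"y":0,"z":-0.02,"rx":0,"ry":0,"rz":0,"grip":0.3},{"x":0,"y":0,"z":-0.045,"rx":0,"ry":0,"rz":0,"grip":0.3},{"x":0,"y":0,"z":-0.07,"rx":0,"ry":0,"rz":0,"grip":0.3},{"x":0,"y":0,"z":-0.087,"rx":0,"ry":0,"rz":0,"grip":0.3},{"x":0,"y":0,"z":-0.098,"rx":0,"ry":0,"rz":0,"grip":0.3},{"x":0,"y":0,"z":-0.103,"rx":0,"ry":0,"rz":0,"grip":0.3},{"x":0,"y":0,"z":-0.104,"rx":0,"ry":0,"rz":0,"grip":0.3},{"x":0,"y":0,"z":-0.104,"rx":0,"ry":0,"rz":0,"grip":0.3},{"x":0,"y":0,"z":-0.104,"rx":0,"ry":0,"rz":0,"grip":0.3},{"x":0,"y":0,"z":-0.104,"rx":0,"ry":0,"rz":0,"grip":0.3}]}}

```text
t: 44.3
position: [468.2, 338.5, 80.2]
tool_rot: [0.0, 0.707, 0.707, 0.001]
force: [-0.4, -0.1, -0.7]
width: 0.478
gripper_force: 12.0
```

Call:
{"op": "step_arm", "data": {"rows": [{"x":-0.0005,"y":0,"z":-0.0015,"rx":0,"ry":0,"rz":0,"grip":0.3},{"x":-0.0005,"y":0,"z":-0.003,"rx":0,"ry":0,"rz":0,"grip":0.3},{"x":-0.0005,"y":0,"z":-0.004,"rx":0,"ry":0,"rz":0,"grip":0.3},{"x":-0.0005,"y":0,"z":-0.0045,"rx":0,"ry":0,"rz":0,"grip":0.3},{"x":-0.0005,"y":0,"z":-0.0045,"rx":0,"ry":0,"rz":0,"grip":0.3},{"x":-0.0005,"y":0,"z":-0.0045,"rx":0,"ry":0,"rz":0,"grip":0.3}]}}

```text
t: 44.8
position: [467.1, 338.5, 76.5]
tool_rot: [0.0, 0.707, 0.707, 0.0]
force: [-3.9, -1.9, 11.3]
width: 0.48
gripper_force: 12.0
```

Contact made. I'll release, rise and back off to the side.

Call:
{"op": "step_arm", "data": {"rows": [{"x":0,"y":0,"z":0.0003,"rx":0,"ry":0,"rz":0,"grip":0},{"x":0,"y":0,"z":0.0003,"rx":0,"ry":0,"rz":0,"grip":-0.2},{"x":0,"y":0,"z":0.0003,"rx":0,"ry":0,"rz":0,"grip":-0.4},{"x":0,"y":0,"z":0.0003,"rx":0,"ry":0,"rz":0,"grip":-0.4},{"x":0,"y":0,"z":0.01,"rx":0,"ry":0,"rz":0,"grip":-0.4},{"x":0,"y":0,"z":0.04,"rx":0,"ry":0,"rz":0,"grip":-0.4},{"x":0,"y":0,"z":0.08,"rx":0,"ry":0,"rz":0,"grip":-0.4},{"x":0,"y":0,"z":0.12,"rx":0,"ry":0,"rz":0,"grip":-0.4},{"x":0,"y":0,"z":0.16,"rx":0,"ry":0,"rz":0,"grip":-0.4},{"x":0,"y":0,"z":0.19,"rx":0,"ry":0,"rz":0,"grip":-0.4},{"x":0,"y":-0.03,"z":0.2,"rx":0,"ry":0,"rz":0,"grip":-0.4},{"x":0,"y":-0.07,"z":0.2,"rx":0,"ry":0,"rz":0,"grip":-0.4}]}}

```text
t: 45.8
position: [468.3, 269.7, 279.6]
tool_rot: [0.002, 0.706, 0.708, 0.004]
force: [0.9, -0.3, 0.5]
width: 0.701
gripper_force: 0.0
```

Call:
{"op": "step_arm", "data": {"rows": [{"x":0,"y":-0.4,"z":0,"rx":0,"ry":0,"rz":0,"grip":-0.4},{"x":0,"y":-0.4,"z":0,"rx":0,"ry":0,"rz":0,"grip":-0.4},{"x":0,"y":-0.4,"z":0,"rx":0,"ry":0,"rz":0,"grip":-0.4},{"x":0,"y":-0.4,"z":0,"rx":0,"ry":0,"rz":0,"grip":-0.4},{"x":0,"y":-0.4,"z":0,"rx":0,"ry":0,"rz":0,"grip":-0.4},{"x":0,"y":-0.4,"z":0,"rx":0,"ry":0,"rz":0,"grip":-0.4},{"x":0,"y":-0.4,"z":0,"rx":0,"ry":0,"rz":0,"grip":-0.4},{"x":0,"y":-0.4,"z":0,"rx":0,"ry":0,"rz":0,"grip":-0.4},{"x":0,"y":-0.4,"z":0,"rx":0,"ry":0,"rz":0,"grip":-0.4},{"x":0,"y":-0.4,"z":0,"rx":0,"ry":0,"rz":0,"grip":-0.4},{"x":0,"y":-0.4,"z":0,"rx":0,"ry":0,"rz":0,"grip":-0.4},{"x":0,"y":-0.4,"z":0,"rx":0,"ry":0,"rz":0,"grip":-0.4}]}}

```text
t: 46.8
position: [466.5, -132.8, 274.7]
tool_rot: [-0.0, 0.708, 0.706, 0.0]
force: [0.3, 1.1, 0.6]
width: 0.704
gripper_force: 0.0
```

```bash
python3 - <<'E'
from h import *
a=viewer.camera("top");sc=viewer.camera("scene")
cv2.imwrite("pics/t9.png",a[:,:,::-1]);cv2.imwrite("pics/s9.png",sc[:,:,::-1])
A=cv2.resize(a[205:293,125:245],(480,352),interpolation=cv2.INTER_CUBIC)
S=cv2.copyMakeBorder(cv2.resize(sc[270:390,195:315],(300,300),interpolation=cv2.INTER_CUBIC),0,52,0,0,0)
o=np.hstack([A,S])
b=cv2.imread("pics/top0.png")[205:293,125:245,::-1]; b=cv2.resize(b,(300,220)); d=cv2.resize(cv2.absdiff(a,cv2.imread("pics/top0.png")[:,:,::-1])[205:293,125:245],(300,220))
T=cv2.resize(a[205:293,280:360],(180,198))
T=cv2.copyMakeBorder(T,0,22,0,0,0)
cv2.imwrite("pics/c9.png",np.vstack([o,np.hstack([b,d,T])])[:,:,::-1])
E
```

```text
(no output)
```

View pics/c9.png

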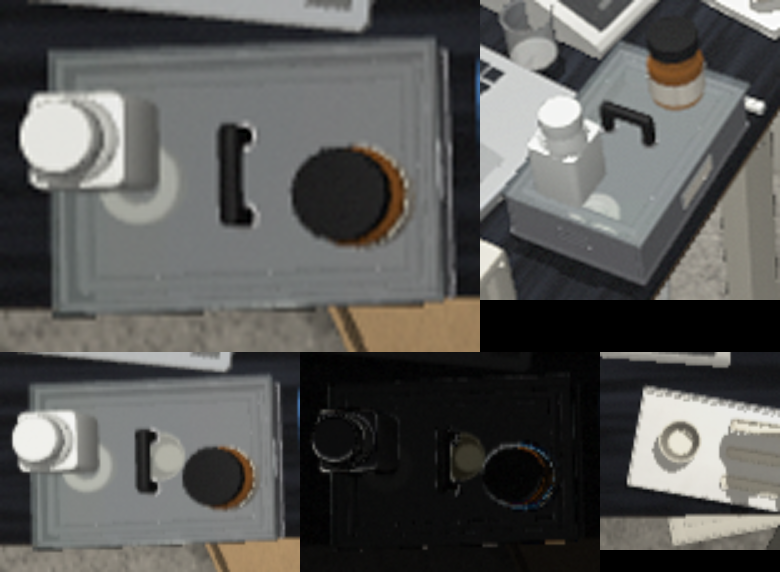

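```bash
python3 - <<'E'
from h import *
g=lambda p:np.float32(cv2.imread(p,0))
for n,p,q,rs in (("top","pics/top0.png","pics/t9.png",{"bot":(225,256,128,158),"jar":(238,272,200,230)}),("scene","pics/scene0.png","pics/s9.png",{"bot":(303,356,212,244),"jar":(276,316,260,290)})):
    a,b=g(p),g(q)
    for k,(r0,r1,c0,c1) in rs.items():
        T=a[r0:r1,c0:c1]; pad=5
        U=lambda I:cv2.resize(I,None,fx=8,fy=8,interpolation=cv2.INTER_CUBIC)
        R=cv2.matchTemplate(U(b[r0-pad:r1+pad,c0-pad:c1+pad]),U(T),cv2.TM_CCOEFF_NORMED)
        _,v,_,l=cv2.minMaxLoc(R);print(n,k,np.array(l)/8-pad,round(v,3))
c=cam("top");print(unp(c,210,255,125)-unp(c,210,256,125),unp(c,210,255,125)-unp(c,211,255,125))
E
```

```text
top bot [ 0.125 -0.625] 0.99
top jar [-0.125 -1.25 ] 0.989
scene bot [-0.25 -0.25] 0.982
scene jar [-0.875 -0.25 ] 0.994
[1.8 0.  0. ] [0.  1.8 0. ]
```

The bottle and jar stand upright on the seated lid, within about 1 mm and 2 mm of their starting spots. The crucible is upright in the tray and the arm is clear, so I'm handing the job in.

```bash
python3 -c "
from cell import robot; print(robot.close_job())"
```

```text
the job is handed in; nothing more can be done
None
```

The job is handed in at about 47 s: the crucible stands upright in the empty half of the tray with the boats untouched, the lid is seated back on the box, and the bottle and jar stand upright on it within about 1 mm and 2 mm of where they started.

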